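Tea strainer from the back of a crowded utensil hook

ROBOT

A 7-joint arm with a two-finger parallel gripper is mounted at the origin on a cart in front of the work surface, level with it; the furniture and walls round the work are solid. World frame = base frame: x ahead of the robot, y to its left, z up, the work surface at z = 0. Lengths are in m, angles in rad, forces in N, time in s.
With the tool pointing down it reaches from about 0.425 to 0.925 m from the base axis. Payload 6.8 kg.
Tool frame: the origin (TCP) lies on the centre line of the jaws, within the pads' length; the fingertips stand 19 mm ahead of it and the grasp point (between the pads) is the TCP; z points along the fingers, y is the line along which they close (so a half turn about z gives the same grasp; the last joint's range is limited). The gripper opens to 85 mm and grips with 20 to 120 N. Pads are 22 mm wide; open, the fingers measure 114 mm over their backs; the gripper's body (76 mm by 85 mm) begins 54 mm behind the grasp point. The pads swing forward as they close: fully open they stand 13 mm farther back than shut.
Start: joints at [-1.357, 0.477, 0.022, 1.555, -0.011, 1.109, -0.083], TCP at [0.213, 0.64, 0.25] pointing down, gripper open.
Joint ranges: [-2.96, 2.96], [-0.34, 2.1], [-1.41, 1.46], [0.24, 2.44], [-1.37, 4.51], [0.17, 1.92], [-2.96, 2.96]. Speed limits (rad/s): [2.39, 2.39, 3.14, 3.14, 3.14, 3.14, 3.14].

INTERFACE

Orientations are given as a rotation vector (axis times angle).
In Python, from bench import r gives the robot as it stands. The module is installed in compiled form; this text tells all that it offers.
- The arm moves only by the tool arm_command, never from a script. Its argument "rows" is a list of rows, each an object of numbers: "fingers": the opening, from -1 (shut) to 1 (fully open); "x", "y", "z": the shift along the tool's x, y, z in m; "ax", "ay", "az": the turn, a rotation vector about the tool's x, y, z in degrees. In form: [{"fingers": .., "x": .., "y": .., "z": .., "ax": .., "ay": .., "az": ..}, ...]. A call has 1 to 10 rows; each row shifts and turns the commanded pose from where the row before left it, along the tool's axes as they then stand; what a row does not reach is not made up. A row lasts 1/12 s, in which the tool goes at most 41.7 mm and 7.16 degrees, less where a joint would pass 70% of its speed; a pose out of reach is approached as far as the arm can. A call is refused whole if a number of a shift passes 0.0417 or a number of a turn 7.16, either way. A call with a gripper value outside its range is refused whole. The fingers move at their own pace and stop on an object; "grip_force" is the grip in N (left out, the last holds). Time passes only in rows, so rows that do not move let the fingers close. It gives the time, the measured TCP pose, the force, the opening and the grip force at its end, in the units of the state.
- r.get_obs(): the state, without advancing time (a new reading comes with each control period).
- r.grab_frame(name): name is "scene" or "top"; returns a dict with "frame" (400x640x3 uint8, red, green, blue), "depth" (400x640 float32, m along the optical axis (not along the pixel's ray), 0 where there is no reading), "K" (3x3 intrinsics, pixels), "world_from_camera" (4x4, takes a point from camera to world coordinates). Camera axes: x right, y down, z forward; pixel columns grow to the right and rows downward; lengths in m; the calibration is good to about 2 mm. A picture is of the moment at which its call begins.
- r.hand_in(): hands the job in; it is judged then, once.
The state is a dict: "clock": time; "joints": joint angles; "qvel": joint speeds; "tau": joint torques, N m; "tcp_pos": TCP position; "orientation": TCP orientation; "contact_force": force on the tool from outside, world axes, zero at the start; "moment": the same for the moment, N m; "grip_width": finger opening in m; "gripper_force": force on a finger pad.
Only numpy, scipy, OpenCV 4.12 (cv2) and the standard library are available. Lean on these libraries where they do the work, as an engineer would, in place of code of your own. Each camera call takes 0.05 s, during which the arm holds its last target. There are 200 camera calls.

TASK

I want to make tea, but the strainer hangs at the back of the crowded hook. First hang the measuring cup and the coffee scoop on the free hook beside it, then take the strainer off and set it gently on the mug in front, bowl down inside the mouth, with its handle on one side and its wire lug on the other both resting on the rim. Keep the mug upright where it stands, and leave the tea packet, the lemon and the teaspoon alone.

Things in the scene. Friction and masses are not known exactly. Their poses are not given: they have to be found in the camera images.
- rack: utensil stand, immovable: wooden foot 100 x 240 x 16 mm (100 along its x, from 60 mm before to 40 mm behind the origin), dark steel posts at y = -105 and +105 mm, 11 mm round level rail along y, axis 190 mm up. The two hooks sit on it at y = -62 and +62 mm and point to its -x. Origin: on the worktop under mid-rail. Wall cabinets overhang all beyond world x = 0.545 m, from 0.52 m up.
- full_hook: crowded hook, left or right one of the stand: level steel prong, 6 mm round, 108 mm long along this body's -x; its last 9 mm turn up to an 8 mm ball whose top is 15 mm above the prong's axis. Origin: on the axis at the root in the rail, 190 mm up; z up. On it hang the strainer (25 mm from the root), then cup and scoop in either order (55 and 85 mm).
- spare_hook: the free hook on the other side, shaped as the crowded one: prong along this body's -x, 6 mm round, 108 mm long, ball tip 15 mm high. A hung eye's middle is 10 mm below the axis; to pass the tip it must be raised to about 5 mm above the axis. Origin: on the axis at the root; z up. Fixed.
- strainer_eye (a point): tea strainer, 170 mm long, about 75 g: middle of the oval wire eye at its handle's end. Axes: z along the handle from bowl to eye, y across it, -x the way the bowl bulges (as it hangs: z up, -x to the hook's tip, leaning about 6 degrees, eye forward). Same eye on all three: 23 x 36 mm outside (y, z), 13 x 26 mm inside, wire 5 mm thick.
- strainer: the strainer again: origin and axes as strainer_eye. Handle: flat strip 16 mm wide, 4 mm thick, from the eye to the rim. Opposite the handle a flat wire lug, 26 mm wide, 4 mm thick, reaches 54 mm from the rim's centre. Handle, rim and lug lie in one plane. Centre of mass about 10 mm from the bowl's centre towards the eye: it rests level on its bowl.
- strainer_bowl (a point): centre of the strainer's rim, 98 mm from the eye's middle along -z, axes as strainer_eye. Perforated bowl, 58 mm across at the rim, 24 mm deep, tapering to a flat bottom 34 mm across. Lying level on its bowl, rim and handle are 24 mm above the worktop and x points up.
- cup_eye (a point): measuring cup: middle of its wire eye (eye and strip handle sized as the strainer's). Plain shallow cup 60 mm across, 21 mm deep, its centre 90 mm from the eye's middle along -z; about 80 g. Axes as the strainer's: z up the handle, y across, cup bulges to -x; hangs leaning about 8 degrees, eye forward.
- scoop_eye (a point): coffee scoop, the shortest utensil: middle of its wire eye (eye and strip handle sized as the strainer's). Bowl 42 mm across, 21 mm deep, its centre 74 mm from the eye's middle along -z; about 45 g. Axes as the strainer's: z up the handle, y across, bowl bulges to -x; hangs leaning about 5 degrees, eye forward.
- cup: the measuring cup again: origin and axes as cup_eye.
- scoop: the coffee scoop again: origin and axes as scoop_eye.
- mug_mouth (a point): white mug, loose, about 0.3 kg: centre of its mouth at rim height, 95 mm above the worktop; z up. The mouth is 88 mm across outside and at least 64 mm clear inside. The ear sticks out to 82 mm from this point along this frame's -y.
- mug: the same mug, at its foot: point on the worktop, 19 mm from the mug's axis towards the ear.
- tea_packet: bystander: carton of tea bags, 72 x 135 x 78 mm, standing behind the work; origin under its middle.
- lemon: bystander: a lemon, 71 x 53 x 51 mm, behind and to the right of the mug; origin under its middle.
- spoon: bystander: a teaspoon, 130 mm long (its x), 26 mm wide, lying to the right of the mug; origin under its middle.

How it is judged:
On the way:
1. cup and scoop both hang from the spare hook while the strainer still hangs on its own hook (x of cup_eye in the frame of spare_hook between -0.105 and -0.008 m and y of cup_eye in the frame of spare_hook between -0.008 and 0.008 m and z of cup_eye in the frame of spare_hook between -0.016 and -0.003 m and angle between each of cup_eye, scoop_eye, strainer_eye's own z axis and vertical below 0.5 rad and x of scoop_eye in the frame of spare_hook between -0.105 and -0.008 m and y of scoop_eye in the frame of spare_hook between -0.008 and 0.008 m and z of scoop_eye in the frame of spare_hook between -0.016 and -0.003 m and x of strainer_eye in the frame of full_hook between -0.105 and -0.008 m and y of strainer_eye in the frame of full_hook between -0.008 and 0.008 m and z of strainer_eye in the frame of full_hook between -0.016 and -0.003 m), for 0.2 s.
At the end, for the whole second after the job is handed in: Cup and scoop hang by their eyes from the spare hook; the strainer sits in the mug: bowl centre within 12 mm of the mouth's centre, rim within -6 to +8 mm of the mug's rim, round side down, level within 10 degrees; mug upright (3 degrees), within 30 mm of its start; all at rest (x of cup_eye in the frame of spare_hook between -0.105 and -0.008 m and y of cup_eye in the frame of spare_hook between -0.008 and 0.008 m and z of cup_eye in the frame of spare_hook between -0.016 and -0.003 m and angle between each of cup_eye, scoop_eye's own z axis and vertical below 0.5 rad and x of scoop_eye in the frame of spare_hook between -0.105 and -0.008 m and y of scoop_eye in the frame of spare_hook between -0.008 and 0.008 m and z of scoop_eye in the frame of spare_hook between -0.016 and -0.003 m and horizontal distance between strainer_bowl and mug_mouth below 0.012 m and z of strainer_bowl in the frame of mug_mouth between -0.006 and 0.008 m and angle between strainer_bowl's own x axis and vertical below 0.17 rad and linear speed of each of cup, scoop, strainer, mug below 0.03 m/s and angle between mug's own z axis and vertical below 0.05 rad and distance of mug_mouth from where it was at the start of the episode below 0.03 m); the robot touches nothing.
It fails at once if the mug is tipped by more than 17 degrees (angle between mug's own z axis and vertical above 0.3 rad).
It fails at once if the strainer is banged or pressed onto the mug with more than 20 N (contact force between strainer and mug above 20 N).
It fails at once if the tea packet, lemon or teaspoon is moved by more than 20 mm (distance of any of tea_packet, lemon, spoon from where it was at the start of the episode above 0.02 m).
It also fails if it takes over 69 s, if anything falls off the work surface, if the arm or the gripper's body presses on something with over 40 N, if the wrist force passes 120 N, or if a joint passes its speed limit or range.

## Working session

There is one attempt and no reset: what is moved stays moved. The work goes in short steps, Python scripts to look and compute and a tool call to move; the robot and the scene stay as the last step left them, time stands still between calls to the robot, and variables do not carry over. Pictures are saved under pics/ and viewed, at most 10 in all, crops included, and the job is handed in when it is done.

Besides the shell and the picture viewer there is one more tool, called after ">>>" as name(argument=value, ...), one argument or row to a line, values as JSON. arm_command: Moves the arm, as the interface text tells. Its arguments: {"type":"object","properties":{"rows":{"type":"array"},"grip_force":{"type":"number"}},"required":["rows"]}

```bash
mkdir -p pics
python3 - <<'E'
from bench import r
import numpy as np, cv2
o=r.get_obs(); print(o)
for n in("scene","top"):
    f=r.grab_frame(n); np.savez(f"{n}0.npz",**f)
    cv2.imwrite(f"pics/{n}0.png",f["frame"][:,:,::-1]); print(f["K"],f["world_from_camera"])
E
```

```text
{'clock': 0.0, 'joints': array([-1.35712148,  0.47778945,  0.0223452 ,  1.5564789 , -0.01149905,
        1.10930729, -0.08308634]), 'qvel': array([ 0.00146856, -0.00299158, -0.00086845, -0.00060178,  0.00085929,
       -0.00059989, -0.00058749]), 'tau': array([-2.49026562e-04, -5.96451688e+01,  1.60731923e+00, -2.81199092e+01,
        1.23410838e-02,  9.42846760e-03, -2.69296879e-05]), 'tcp_pos': array([0.2133044 , 0.63980585, 0.24932135]), 'orientation': array([-5.03192352e-01, -3.10087235e+00,  2.90283533e-03]), 'contact_force': array([-1.22882959, -0.55061537, -0.40395756]), 'moment': array([-0.01332117,  0.00332929, -0.02283606]), 'gripper_force': 0.0, 'grip_width': 0.08564081606351219}
[[397.6200923    0.         323.6551232 ]
 [  0.         397.6200923  199.47735081]
 [  0.           0.           1.        ]] [[-0.67899731 -0.28036899  0.67849531 -0.28901837]
 [-0.73413957  0.26096885 -0.62684475  0.71826034]
 [-0.00131831 -0.92373616 -0.38302711  0.60946876]
 [ 0.          0.          0.          1.        ]]
[[404.0798851    0.         320.39911185]
 [  0.         404.0798851  201.15225736]
 [  0.           0.           1.        ]] [[ 0.0215672  -0.98378459  0.17805261  0.32420354]
 [-0.99958046 -0.02466233 -0.01518804 -0.02412772]
 [ 0.01933295 -0.17765034 -0.98390375  1.28211749]
 [ 0.          0.          0.          1.        ]]
```

View pics/scene0.png

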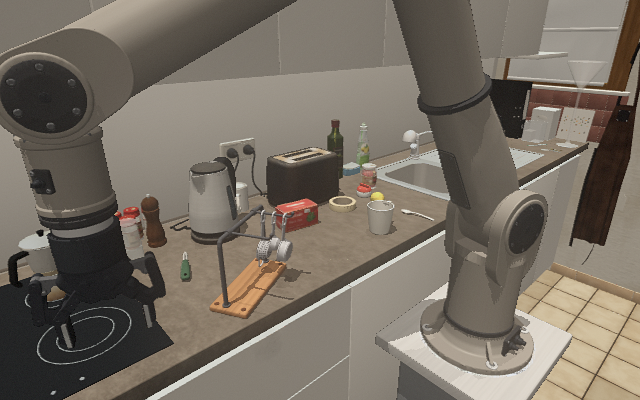

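View pics/top0.png

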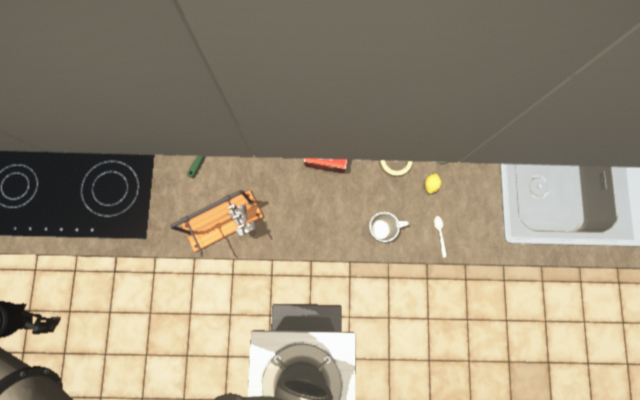

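The scene view shows the rack at about (255,265) with the utensils at (270,245) and the mug at (380,217). In the top view the rack is at (220,220), the mug at (385,227) and the spoon at (440,235). Next I'll enlarge the rack in both views.

```bash
cat > h.py <<'E'
import numpy as np, cv2
def load(n): return dict(np.load(n))
def cloud(f):
    d=f["depth"]; v,u=np.mgrid[:d.shape[0],:d.shape[1]]; K=f["K"]
    p=np.stack([(u-K[0,2])/K[0,0]*d,(v-K[1,2])/K[1,1]*d,d],-1)
    T=f["world_from_camera"]; return p@T[:3,:3].T+T[:3,3]
def proj(f,P):
    T=np.linalg.inv(f["world_from_camera"]); c=np.atleast_2d(P)@T[:3,:3].T+T[:3,3]
    q=c@f["K"].T; return q[:,:2]/q[:,2:]
E
python3 - <<'E'
from h import *
s=load("scene0.npz");t=load("top0.npz")
a=cv2.resize(s["frame"][200:320,200:310],None,fx=5,fy=5,interpolation=cv2.INTER_CUBIC)[:600,:]
b=cv2.resize(t["frame"][185:260,165:275],None,fx=5,fy=5,interpolation=cv2.INTER_CUBIC)
cv2.imwrite("pics/c0.png",a[:,:,::-1]); cv2.imwrite("pics/c1.png",b[:,:,::-1])
for n,f in(("s",s),("t",t)):
    P=cloud(f)
    pts={"s":[(226,301),(211,305),(284,264),(270,246),(380,205),(222,240),(262,212)],"t":[(190,245),(180,228),(250,195),(265,212),(385,227),(404,224),(240,215),(434,184),(440,235)]}[n]
    for u,v in pts: print(n,u,v,P[v,u].round(3))
    d=f["depth"]; print((d==0).mean())
E
```

```text
s 226 301 [0.439 0.361 0.028]
s 211 305 [0.468 0.386 0.013]
s 284 264 [0.496 0.145 0.012]
s 270 246 [0.466 0.209 0.106]
s 380 205 [ 0.493 -0.265  0.074]
s 222 240 [0.439 0.353 0.188]
s 262 212 [0.497 0.207 0.192]
0.00407421875
t 190 245 [0.406 0.361 0.005]
t 180 228 [0.445 0.356 0.129]
t 250 195 [0.567 0.181 0.017]
t 265 212 [0.516 0.132 0.002]
t 385 227 [ 0.476 -0.25   0.013]
t 404 224 [ 0.477 -0.293  0.089]
t 240 215 [0.479 0.178 0.183]
t 434 184 [ 0.611 -0.399  0.05 ]
t 440 235 [ 0.455 -0.424  0.013]
0.00397265625
```

View pics/c0.png

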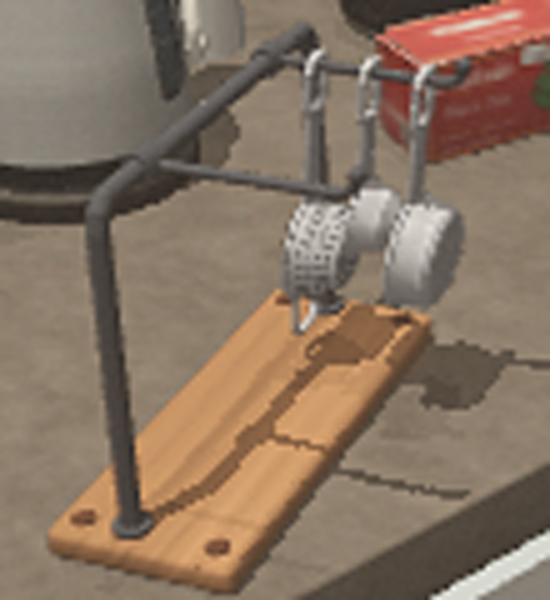

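View pics/c1.png

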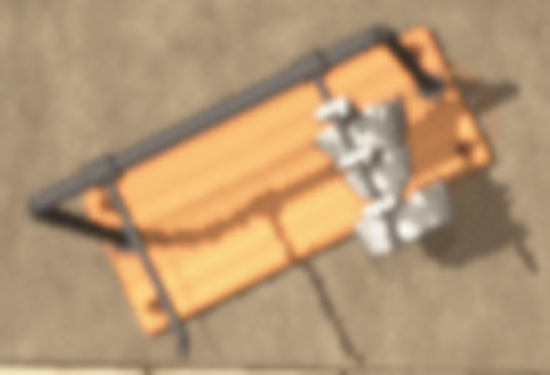

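```bash
cat > fit.py <<'E'
from h import *
from scipy.optimize import least_squares
s=load("scene0.npz");t=load("top0.npz")
def rackfit():
    for n,f in(("s",s),("t",t)):
        P=cloud(f); hsv=cv2.cvtColor(f["frame"],cv2.COLOR_RGB2HSV)
        R=(P[...,0]>.35)&(P[...,0]<.65)&(P[...,1]>.05)&(P[...,1]<.45)
        m=R&(hsv[...,1]>120)&(hsv[...,2]>90)&(P[...,2]>.006)&(P[...,2]<.024)
        q=P[m][:,:2]; c,sz,a=cv2.minAreaRect((q*1000).astype(np.float32)); print(n,"foot",len(q),np.round(c,1),np.round(sz,1),round(a,2),"z",np.median(P[m][:,2]))
        # rail: dark pts z .175-.205
        m=R&(hsv[...,2]<110)&(P[...,2]>.178)&(P[...,2]<.205)
        q=P[m]
        print(n,"dark",len(q)); np.save(n+"dark.npy",q)
        g=q[:,:2]; best=None
        rng=np.random.default_rng(0)
        for _ in range(500):
            a,b=g[rng.choice(len(g),2,False)]; d=b-a; L=np.linalg.norm(d)
            if L<.05: continue
            d/=L; nn=np.array([-d[1],d[0]]); inl=abs((g-a)@nn)<.006
            if best is None or inl.sum()>best.sum(): best=inl
        gi=g[best]; c=gi.mean(0); d=np.linalg.svd(gi-c)[2][0]; 
        if d[1]<0:d=-d
        pr=(gi-c)@d; print(n,"rail",best.sum(),c.round(4),"yaw",np.degrees(np.arctan2(-d[0],d[1])).round(2),(c+d*pr.min()).round(4),(c+d*pr.max()).round(4), q[best][:,2].mean())
def mugfit():
    for n,f in(("s",s),("t",t)):
        P=cloud(f); R=(abs(P[...,0]-.478)<.1)&(abs(P[...,1]+.26)<.12)
        m=R&(P[...,2]>.086)&(P[...,2]<.105); q=P[m]
        def fun(p,): return np.hypot(q[:,0]-p[0],q[:,1]-p[1])-p[2]
        o=least_squares(fun,[.477,-.25,.042],loss="soft_l1",f_scale=.002); print(n,"mug",len(q),o.x.round(4),np.median(q[:,2]).round(4))
        far=q[fun(o.x)>.012]; print("ear",len(far),far.mean(0).round(3) if len(far) else "")
if __name__=="__main__": rackfit(); mugfit()
E
python3 fit.py
```

```text
s foot 1960 [480.7 266.2] [ 98.2 240.3] 28.86 z 0.014050380913938842
s dark 407
s rail 248 [0.4789 0.2857] yaw 28.64 [0.5388 0.176 ] [0.4351 0.3658] 0.18976248816498067
t foot 1787 [484.6 263.9] [101.4 239.8] 28.84 z 0.016365353651929704
t dark 49
t rail 48 [0.4862 0.2756] yaw 29.48 [0.5443 0.1727] [0.4391 0.3588] 0.1930469324306099
s mug 126 [ 0.4655 -0.2316  0.0424] 0.0903
ear 2 [ 0.476 -0.288  0.087]
t mug 175 [ 0.467  -0.2336  0.0426] 0.0931
ear 17 [ 0.479 -0.294  0.089]
```

```bash
cat >> h.py <<'E'
YAW=np.radians(28.85); O=np.array([.4914,.2699,0])
Rz=np.array([[np.cos(YAW),-np.sin(YAW),0],[np.sin(YAW),np.cos(YAW),0],[0,0,1]])
def W(x,y,z): return O+Rz@np.array([x,y,z])
E
python3 - <<'E'
from h import *
from scipy.ndimage import map_coordinates
def off(f,a,b,y0=None):
    # perpendicular pixel offset of dark line w.r.t. projected a->b
    pa,pb=proj(f,[a,b]); d=(pb-pa); L=np.linalg.norm(d); d/=L; n=np.array([-d[1],d[0]])
    g=f["frame"].astype(float).mean(2); u=np.arange(-5,5.01,.25); out=[]
    for k in np.linspace(0,1,12):
        c=pa+(pb-pa)*k; pr=map_coordinates(g,[c[1]+u*n[1],c[0]+u*n[0]],order=1)
        base=np.percentile(pr,70); w=np.clip(base-pr-8,0,None); out.append((w*u).sum()/max(w.sum(),1e-6))
    return np.round(out,1),n.round(2),L.round(1)
for n in("scene","top"):
    f=load(n+"0.npz")
    print(n,"spare",*off(f,W(-.015,.062,.19),W(-.095,.062,.19)))
    print(n,"rail",*off(f,W(0,.055,.19),W(0,-.055,.19)))
    print(n,"full far",*off(f,W(-.065,-.062,.19),W(-.08,-.062,.19)))
    e=1e-3
    for nm,dv in(("x",[e,0,0]),("y",[0,e,0]),("z",[0,0,e])):
        p=W(-.05,.062,.19); print(nm,(proj(f,p+Rz@np.array(dv))-proj(f,p)).round(2), end=" ")
    print(proj(f,[W(-.108,.062,.19),W(-.108,-.062,.205),W(-.108,.062,.205)]).round(1))
    P=cloud(f); q=(P-O)@Rz
    # bright utensil pts near the full hook per x-slot: y centre and x centre
    g=f["frame"].min(2)
    for lo,hi in((-.1,-.07),(-.07,-.04),(-.04,-.01)):
        m=(q[...,0]>lo)&(q[...,0]<hi)&(abs(q[...,1]+.062)<.03)&(q[...,2]>.17)&(q[...,2]<.215)&(g>120)
        if m.sum(): print(n,lo,m.sum(),q[m].mean(0).round(4),q[m].min(0).round(3),q[m].max(0).round(3))
E
```

```text
scene spare [ 2.9  1.6 -0.9 -1.5  1.   0.6  1.   0.7  0.7  0.6 -2.1  0.9] [-0.16  0.99] 32.0
scene rail [ 3.1  2.3  3.1  3.2  1.9  2.2  2.  -0.8 -0.9  0.   1.2  1.2] [0.64 0.77] 29.1
scene full far [0.3 1.3 1.4 1.4 1.2 0.7 1.  1.  1.  1.9 2.2 0.8] [-0.14  0.99] 5.5
x [[-0.39 -0.06]] y [[-0.21  0.19]] z [[-0.03 -0.39]] [[271.  238.6]
 [292.2 210.8]
 [270.6 232.6]]
scene -0.1 15 [-0.0849 -0.059   0.1875] [-0.089 -0.069  0.174] [-0.071 -0.05   0.196]
scene -0.07 14 [-0.0552 -0.057   0.1873] [-0.059 -0.07   0.172] [-0.052 -0.051  0.196]
scene -0.04 15 [-0.0262 -0.0584  0.1891] [-0.029 -0.071  0.175] [-0.024 -0.05   0.197]
top spare [ 0.6  1.5  2.8  1.6 -2.6 -0.9 -0.6 -0.8  0.   0.2 -1.  -1. ] [-0.91  0.43] 29.2
top rail [-0.5 -1.2 -1.2 -1.  -0.9 -0.9 -0.9 -1.2 -1.1 -1.  -1.  -1. ] [0.45 0.9 ] 41.3
top full far [-2.  -1.7 -1.5 -1.2 -1.1 -0.9 -0.8 -0.9 -1.  -1.1 -1.7 -3.4] [-0.9   0.44] 5.4
x [[-0.15 -0.33]] y [[-0.34  0.17]] z [[-0.11 -0.03]] [[201.8 255.4]
 [242.9 233.4]
 [200.3 255.2]]
top -0.1 33 [-0.0844 -0.0638  0.1947] [-0.099 -0.074  0.19 ] [-0.071 -0.053  0.201]
top -0.07 33 [-0.0551 -0.0631  0.1928] [-0.07  -0.073  0.172] [-0.041 -0.055  0.202]
top -0.04 28 [-0.0273 -0.063   0.1936] [-0.04  -0.073  0.175] [-0.019 -0.054  0.2  ]
```

```bash
cat >> h.py <<'E'
from scipy.spatial.transform import Rotation as Ro
def state():
    from bench import r
    o=r.get_obs(); return o,Ro.from_rotvec(o["orientation"])
def rack(p): return Rz.T@(np.asarray(p)-O)
def show(tag=""):
    o,R=state(); M=Rz.T@R.as_matrix()
    print(tag,"t",round(o["clock"],2),"rackpos",(rack(o["tcp_pos"])*1000).round(1),"F",(Rz.T@o["contact_force"]).round(1),"w",round(o["grip_width"]*1000,1),round(o["gripper_force"],1),"\nq",o["joints"].round(3)); print("tool axes in rack:\n",M.round(3))
E
python3 - <<'E'
from h import *
show()
o,R=state()
for s in(1,-1):
    T=np.column_stack([Rz@[s,0,0],Rz@[0,-s,0],[0,0,-1]])
    print(s,np.degrees((R.inv()*Ro.from_matrix(T)).as_rotvec()).round(2))
E
```

```text
t 0.1 rackpos [-65.  458.2 249.4] F [ 0.2 -0.4  0.1] w 85.4 0.0 
q [-1.357  0.478  0.022  1.556 -0.011  1.109 -0.083]
tool axes in rack:
 [[-0.678  0.735 -0.001]
 [ 0.735  0.678 -0.001]
 [-0.    -0.002 -1.   ]]
1 [-4.0000e-02  1.1000e-01  1.3271e+02]
-1 [-9.000e-02 -3.000e-02 -4.729e+01]
```

>>> arm_command(
  rows=[
    {"fingers": 1, "z": -0.01, "az": 7},
    {"fingers": 1, "z": -0.01, "az": 7},
    {"fingers": 1, "z": -0.01, "az": 7},
    {"fingers": 1, "z": -0.01, "az": 7},
    {"fingers": 1, "az": 7},
    {"fingers": 1, "az": 7},
    {"fingers": 1, "az": 7},
    {"fingers": 1, "az": 7},
    {"fingers": 1, "az": 7},
    {"fingers": 1, "az": 7},
  ],
  grip_force=40,
)

```text
validation failed for argument at $.ro...
```

>>> arm_command(
  rows=[
    {"fingers": 0, "az": 7},
    {"fingers": 0, "az": 7},
    {"fingers": 0, "az": 7},
    {"fingers": 0, "az": 7},
    {"fingers": 0, "az": 7},
    {"fingers": 0, "az": 7},
    {"fingers": 0, "az": 7},
    {"fingers": 0, "az": 7},
    {"fingers": 0, "az": 6.7},
  ],
)

```text
validation failed for argument at $.ro...
```

>>> arm_command(
  rows=[
    {"fingers": 0, "y": 0.02},
    {"fingers": 0, "y": 0.04},
    {"fingers": 0, "y": 0.04},
    {"fingers": 0, "y": 0.04},
    {"fingers": 0, "y": 0.04},
    {"fingers": 0, "y": 0.02},
  ],
)

```text
validation failed for argument at $.ro...
```

```bash
python3 -c "
from h import *;show()"
```

```text
t 0.1 rackpos [-65.  458.2 249.4] F [ 0.2 -0.4  0.1] w 85.4 0.0 
q [-1.357  0.478  0.022  1.556 -0.011  1.109 -0.083]
tool axes in rack:
 [[-0.678  0.735 -0.001]
 [ 0.735  0.678 -0.001]
 [-0.    -0.002 -1.   ]]
```

>>> arm_command(
  rows=[
    {"fingers": 1, "x": 0, "y": 0, "z": -0.01, "ax": 0, "ay": 0, "az": 7},
    {"fingers": 1, "x": 0, "y": 0, "z": -0.01, "ax": 0, "ay": 0, "az": 7},
    {"fingers": 1, "x": 0, "y": 0, "z": -0.01, "ax": 0, "ay": 0, "az": 7},
    {"fingers": 1, "x": 0, "y": 0, "z": -0.01, "ax": 0, "ay": 0, "az": 7},
    {"fingers": 0, "x": 0, "y": 0, "z": 0, "ax": 0, "ay": 0, "az": 7},
    {"fingers": 0, "x": 0, "y": 0, "z": 0, "ax": 0, "ay": 0, "az": 7},
    {"fingers": 0, "x": 0, "y": 0, "z": 0, "ax": 0, "ay": 0, "az": 7},
    {"fingers": 0, "x": 0, "y": 0, "z": 0, "ax": 0, "ay": 0, "az": 7},
    {"fingers": 0, "x": 0, "y": 0, "z": 0, "ax": 0, "ay": 0, "az": 7},
    {"fingers": 0, "x": 0, "y": 0, "z": 0, "ax": 0, "ay": 0, "az": 7},
  ],
  grip_force=40,
)

```text
clock: 0.93
tcp_pos: [0.2133, 0.6401, 0.2897]
orientation: [2.197, 2.245, -0.001]
contact_force: [0.0, 0.7, -0.5]
grip_width: 0.0427
gripper_force: 0.0
```

>>> arm_command(
  rows=[
    {"fingers": 0, "x": 0, "y": 0, "z": 0, "ax": 0, "ay": 0, "az": 7},
    {"fingers": 0, "x": 0, "y": 0, "z": 0, "ax": 0, "ay": 0, "az": 7},
    {"fingers": 0, "x": 0, "y": 0, "z": 0, "ax": 0, "ay": 0, "az": 7},
    {"fingers": 0, "x": 0, "y": 0, "z": 0, "ax": 0, "ay": 0, "az": 7},
    {"fingers": 0, "x": 0, "y": 0, "z": 0, "ax": 0, "ay": 0, "az": 7},
    {"fingers": 0, "x": 0, "y": 0, "z": 0, "ax": 0, "ay": 0, "az": 7},
    {"fingers": 0, "x": 0, "y": 0, "z": 0, "ax": 0, "ay": 0, "az": 7},
    {"fingers": 0, "x": 0, "y": 0, "z": 0, "ax": 0, "ay": 0, "az": 7},
    {"fingers": 0, "x": 0, "y": 0, "z": 0, "ax": 0, "ay": 0, "az": 6.7},
  ],
)

```text
clock: 1.68
tcp_pos: [0.2133, 0.6401, 0.2898]
orientation: [3.044, 0.774, -0.001]
contact_force: [0.1, -0.1, -0.1]
grip_width: 0.0429
gripper_force: 0.0
```

>>> arm_command(
  rows=[
    {"fingers": 0, "x": 0, "y": 0.02, "z": 0, "ax": 0, "ay": 0, "az": 0},
    {"fingers": 0, "x": 0, "y": 0.04, "z": 0, "ax": 0, "ay": 0, "az": 0},
    {"fingers": 0, "x": 0, "y": 0.04, "z": 0, "ax": 0, "ay": 0, "az": 0},
    {"fingers": 0, "x": 0, "y": 0.04, "z": 0, "ax": 0, "ay": 0, "az": 0},
    {"fingers": 0, "x": 0, "y": 0.04, "z": 0, "ax": 0, "ay": 0, "az": 0},
    {"fingers": 0, "x": 0, "y": 0.02, "z": 0, "ax": 0, "ay": 0, "az": 0},
  ],
)

```text
clock: 2.18
tcp_pos: [0.3129, 0.46, 0.2902]
orientation: [3.043, 0.774, -0.001]
contact_force: [0.1, 0.4, -0.4]
grip_width: 0.0428
gripper_force: 0.0
```

```bash
python3 -c "
from h import *;show()"
```

```text
t 2.18 rackpos [-64.6 252.6 290.2] F [ 0.2  0.3 -0.4] w 42.8 0.0 
q [-1.571  0.27   0.595  1.826 -0.168  1.098 -1.988]
tool axes in rack:
 [[ 1.    -0.005 -0.001]
 [-0.005 -1.    -0.002]
 [-0.001  0.002 -1.   ]]
```

>>> arm_command(
  rows=[
    {"fingers": 0, "x": 0, "y": 0.025, "z": 0, "ax": 0, "ay": 0, "az": 0},
    {"fingers": 0, "x": 0, "y": 0.04, "z": 0, "ax": 0, "ay": 0, "az": 0},
    {"fingers": 0, "x": -0.01, "y": 0.04, "z": 0, "ax": 0, "ay": 0, "az": 0},
    {"fingers": 0, "x": -0.01, "y": 0.04, "z": 0, "ax": 0, "ay": 0, "az": 0},
    {"fingers": 0, "x": 0, "y": 0.04, "z": 0, "ax": 0, "ay": 0, "az": 0},
    {"fingers": 0, "x": 0, "y": 0.04, "z": 0, "ax": 0, "ay": 0, "az": 0},
    {"fingers": 0, "x": 0, "y": 0.04, "z": 0, "ax": 0, "ay": 0, "az": 0.3},
    {"fingers": 0, "x": 0, "y": 0.03, "z": 0, "ax": 0, "ay": 0, "az": 0},
    {"fingers": 0, "x": 0, "y": 0.02, "z": 0, "ax": 0, "ay": 0, "az": 0},
  ],
)

```text
clock: 2.93
tcp_pos: [0.4454, 0.1762, 0.2905]
orientation: [-3.046, -0.769, -0.001]
contact_force: [0.7, 0.2, -0.1]
grip_width: 0.0425
gripper_force: 0.0
```

>>> arm_command(
  rows=[
    {"fingers": 0, "x": 0, "y": 0, "z": 0.02, "ax": 0, "ay": 0, "az": 0},
    {"fingers": 0, "x": 0, "y": 0, "z": 0.02, "ax": 0, "ay": 0, "az": 0},
    {"fingers": 0, "x": 0, "y": 0, "z": 0.01, "ax": 0, "ay": 0, "az": 0},
    {"fingers": 0, "x": 0, "y": 0, "z": 0, "ax": 0, "ay": 0, "az": 0},
  ],
)

```text
clock: 3.27
tcp_pos: [0.4428, 0.1791, 0.2383]
orientation: [3.042, 0.775, -0.006]
contact_force: [-0.9, 0.9, 0.7]
grip_width: 0.0427
gripper_force: 0.0
```

Run:
```python
from h import *
from bench import r
show()
f=r.grab_frame("scene"); np.savez("scene1.npz",**f); g=r.grab_frame("top"); np.savez("top1.npz",**g)
a=cv2.resize(f["frame"][150:270,215:345],None,fx=4,fy=4,interpolation=cv2.INTER_CUBIC)
b=cv2.resize(g["frame"][180:270,180:250],None,fx=4,fy=4,interpolation=cv2.INTER_CUBIC)
c=np.zeros((480,800,3),np.uint8); c[:,:520]=a; c[:360,520:]=b
cv2.imwrite("pics/c2.png",c[:,:,::-1])
```

```text
t 3.27 rackpos [-86.4 -56.1 238.3] F [-0.4  1.2  0.7] w 42.7 0.0 
q [-1.194  0.197  0.781  2.062 -0.169  0.95  -1.395]
tool axes in rack:
 [[ 1.    -0.005 -0.004]
 [-0.005 -1.    -0.001]
 [-0.004  0.001 -1.   ]]
```

View pics/c2.png

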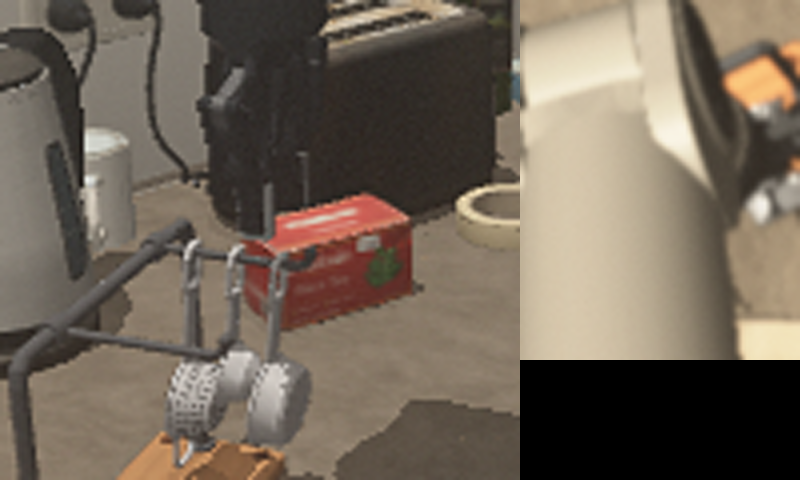

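The gripper fingers (crop 268,210 and 305,180) hang above the cup's eye (278,270). I now centre on the hook line, lower and grip.

>>> arm_command(
  rows=[
    {"fingers": 0, "x": 0, "y": 0.006, "z": 0.01, "ax": 0, "ay": 0, "az": 0},
    {"fingers": 0, "x": 0, "y": 0, "z": 0.02, "ax": 0, "ay": 0, "az": 0},
    {"fingers": 0, "x": 0, "y": 0, "z": 0.02, "ax": 0, "ay": 0, "az": 0},
    {"fingers": 0, "x": 0, "y": 0, "z": 0.011, "ax": 0, "ay": 0, "az": 0},
    {"fingers": 0, "x": 0, "y": 0, "z": 0, "ax": 0, "ay": 0, "az": 0},
  ],
)

```text
clock: 3.78
tcp_pos: [0.4463, 0.1743, 0.1782]
orientation: [3.043, 0.776, -0.004]
contact_force: [0.1, -0.9, -0.4]
grip_width: 0.0425
gripper_force: 0.0
```

>>> arm_command(
  rows=[
    {"fingers": -0.8, "x": 0, "y": 0, "z": 0, "ax": 0, "ay": 0, "az": 0},
    {"fingers": -0.8, "x": 0, "y": 0, "z": 0, "ax": 0, "ay": 0, "az": 0},
    {"fingers": -0.8, "x": 0, "y": 0, "z": 0, "ax": 0, "ay": 0, "az": 0},
    {"fingers": -0.8, "x": 0, "y": 0, "z": 0, "ax": 0, "ay": 0, "az": 0},
  ],
)

```text
clock: 4.12
tcp_pos: [0.4483, 0.1747, 0.1805]
orientation: [-3.044, -0.775, -0.004]
contact_force: [1.5, -1.3, 3.5]
grip_width: 0.0216
gripper_force: 39.1
```

```bash
python3 -c "
from h import *;show()"
```

```text
t 4.12 rackpos [-83.7 -62.6 180.5] F [ 0.7 -1.8  3.5] w 21.6 39.1 
q [-1.119  0.301  0.741  2.116 -0.278  0.817 -1.281]
tool axes in rack:
 [[ 1.    -0.005  0.003]
 [-0.005 -1.     0.   ]
 [ 0.003 -0.    -1.   ]]
```

>>> arm_command(
  rows=[
    {"fingers": -0.8, "x": 0, "y": 0, "z": -0.004, "ax": 0, "ay": 0, "az": 0},
    {"fingers": -0.8, "x": 0, "y": 0, "z": -0.003, "ax": 0, "ay": 0, "az": 0},
    {"fingers": -0.8, "x": 0, "y": 0, "z": 0, "ax": 0, "ay": 0, "az": 0},
  ],
)

```text
clock: 4.37
tcp_pos: [0.4473, 0.1745, 0.187]
orientation: [-3.044, -0.775, -0.001]
contact_force: [-0.4, -0.4, -0.1]
grip_width: 0.0215
gripper_force: 39.2
```

```bash
python3 -c "
from h import *;show()"
```

```text
t 4.37 rackpos [-84.6 -62.3 187. ] F [-0.5 -0.1 -0.1] w 21.5 39.2 
q [-1.128  0.289  0.748  2.111 -0.265  0.833 -1.293]
tool axes in rack:
 [[ 1.    -0.005  0.001]
 [-0.005 -1.     0.   ]
 [ 0.001 -0.    -1.   ]]
```

>>> arm_command(
  rows=[
    {"fingers": -0.8, "x": 0, "y": 0.002, "z": 0, "ax": 0, "ay": 0, "az": 0},
    {"fingers": -0.8, "x": 0, "y": 0, "z": 0, "ax": 0, "ay": 0, "az": 0},
  ],
)

```text
clock: 4.53
tcp_pos: [0.4481, 0.1723, 0.1863]
orientation: [-3.045, -0.775, 0.0]
contact_force: [-0.6, -0.1, -0.7]
grip_width: 0.0215
gripper_force: 39.2
```

>>> arm_command(
  rows=[
    {"fingers": -0.8, "x": 0, "y": 0.002, "z": 0, "ax": 0, "ay": 0, "az": 0},
    {"fingers": -0.8, "x": 0, "y": 0, "z": 0, "ax": 0, "ay": 0, "az": 0},
  ],
)

```text
clock: 4.7
tcp_pos: [0.4492, 0.1703, 0.1862]
orientation: [3.044, 0.774, -0.0]
contact_force: [-0.5, -0.6, -0.4]
grip_width: 0.0218
gripper_force: 39.2
```

>>> arm_command(
  rows=[
    {"fingers": -0.8, "x": 0, "y": -0.003, "z": 0, "ax": 0, "ay": 0, "az": 0},
    {"fingers": -0.8, "x": 0, "y": -0.003, "z": 0, "ax": 0, "ay": 0, "az": 0},
    {"fingers": -0.8, "x": 0, "y": 0, "z": 0, "ax": 0, "ay": 0, "az": 0},
  ],
)

```text
clock: 4.95
tcp_pos: [0.4461, 0.1762, 0.1862]
orientation: [3.044, 0.776, -0.0]
contact_force: [-0.1, -1.3, -1.0]
grip_width: 0.0214
gripper_force: 39.4
```

>>> arm_command(
  rows=[
    {"fingers": -0.8, "x": 0, "y": -0.002, "z": 0, "ax": 0, "ay": 0, "az": 0},
    {"fingers": -0.8, "x": 0, "y": 0, "z": 0, "ax": 0, "ay": 0, "az": 0},
  ],
)

```text
clock: 5.12
tcp_pos: [0.4458, 0.1765, 0.1863]
orientation: [3.043, 0.773, 0.001]
contact_force: [3.4, -5.5, -1.7]
grip_width: 0.0214
gripper_force: 39.4
```

```bash
python3 -c "
from h import *;show()"
```

```text
t 5.12 rackpos [-85.  -59.8 186.3] F [ 0.3 -6.5 -1.7] w 21.4 39.4 
q [-1.135  0.289  0.748  2.113 -0.263  0.831 -1.302]
tool axes in rack:
 [[ 1.    -0.006  0.   ]
 [-0.006 -1.    -0.002]
 [ 0.     0.002 -1.   ]]
```

>>> arm_command(
  rows=[
    {"fingers": -0.8, "x": 0, "y": 0.004, "z": 0, "ax": 0, "ay": 0, "az": 0},
    {"fingers": -0.8, "x": 0, "y": 0.004, "z": 0, "ax": 0, "ay": 0, "az": 0},
    {"fingers": -0.8, "x": 0, "y": 0.001, "z": 0, "ax": 0, "ay": 0, "az": 0},
    {"fingers": -0.8, "x": 0, "y": 0, "z": 0, "ax": 0, "ay": 0, "az": 0},
  ],
)

```text
clock: 5.45
tcp_pos: [0.4497, 0.1698, 0.1863]
orientation: [-3.044, -0.774, 0.0]
contact_force: [-0.4, 0.0, -0.6]
grip_width: 0.0213
gripper_force: 39.5
```

>>> arm_command(
  rows=[
    {"fingers": -0.8, "x": 0, "y": 0.002, "z": 0, "ax": 0, "ay": 0, "az": 0},
    {"fingers": -0.8, "x": 0, "y": 0, "z": 0, "ax": 0, "ay": 0, "az": 0},
  ],
)

```text
clock: 5.62
tcp_pos: [0.45, 0.1692, 0.1863]
orientation: [-3.043, -0.776, 0.001]
contact_force: [-2.6, 3.8, -0.0]
grip_width: 0.0215
gripper_force: 39.6
```

```bash
python3 -c "
from h import *;show()"
```

```text
t 5.62 rackpos [-84.8 -68.2 186.3] F [-0.4  4.6 -0. ] w 21.5 39.6 
q [-1.113  0.292  0.747  2.109 -0.27   0.834 -1.275]
tool axes in rack:
 [[ 1.    -0.004 -0.   ]
 [-0.004 -1.     0.002]
 [-0.    -0.002 -1.   ]]
```

```bash
sed -i 's/^O=.*//; s/; O=np.array(\[.4914,.2699,0\])/; O=np.array([.49237,.26815,0])/' h.py; grep -n "O=np" h.py
```

```text
10:YAW=np.radians(28.85); O=np.array([.49237,.26815,0])
```

>>> arm_command(
  rows=[
    {"fingers": -0.8, "x": 0, "y": -0.0045, "z": -0.003, "ax": 0, "ay": 0, "az": 0},
    {"fingers": -0.8, "x": 0, "y": 0, "z": -0.006, "ax": 0, "ay": 0, "az": 0},
    {"fingers": -0.8, "x": -0.006, "y": 0, "z": 0, "ax": 0, "ay": 0, "az": 0},
    {"fingers": -0.8, "x": -0.008, "y": 0, "z": 0, "ax": 0, "ay": 0, "az": 0},
    {"fingers": -0.8, "x": 0, "y": 0, "z": 0, "ax": 0, "ay": 0, "az": 0},
  ],
)

```text
clock: 6.03
tcp_pos: [0.4344, 0.1641, 0.1951]
orientation: [-3.045, -0.774, 0.003]
contact_force: [0.1, -0.5, -0.8]
grip_width: 0.0213
gripper_force: 39.6
```

```bash
python3 -c "
from h import *;show()"
```

```text
t 6.03 rackpos [-101.   -63.2  195.1] F [-0.2 -0.5 -0.8] w 21.3 39.6 
q [-1.151  0.244  0.767  2.136 -0.227  0.843 -1.319]
tool axes in rack:
 [[ 1.    -0.006 -0.002]
 [-0.006 -1.     0.001]
 [-0.002 -0.001 -1.   ]]
```

>>> arm_command(
  rows=[
    {"fingers": -0.8, "x": -0.006, "y": -0.001, "z": -0.0005, "ax": 0, "ay": 0, "az": 0},
    {"fingers": -0.8, "x": -0.006, "y": 0, "z": 0, "ax": 0, "ay": 0, "az": 0},
    {"fingers": -0.8, "x": -0.006, "y": 0, "z": 0, "ax": 0, "ay": 0, "az": 0},
    {"fingers": -0.8, "x": 0, "y": 0, "z": 0, "ax": 0, "ay": 0, "az": 0},
  ],
)

```text
clock: 6.37
tcp_pos: [0.4184, 0.1568, 0.1955]
orientation: [-3.044, -0.774, 0.002]
contact_force: [-0.6, 1.2, -1.4]
grip_width: 0.0213
gripper_force: 39.6
```

```bash
python3 -c "
from h import *;show()"
```

```text
t 6.37 rackpos [-118.5  -61.8  195.5] F [ 0.   1.4 -1.4] w 21.3 39.6 
q [-1.176  0.205  0.778  2.173 -0.195  0.833 -1.349]
tool axes in rack:
 [[ 1.    -0.005 -0.001]
 [-0.005 -1.     0.001]
 [-0.001 -0.001 -1.   ]]
```

>>> arm_command(
  rows=[
    {"fingers": -0.8, "x": -0.014, "y": 0, "z": 0, "ax": 0, "ay": 0, "az": 0},
    {"fingers": -0.8, "x": 0, "y": -0.015, "z": 0, "ax": 0, "ay": 0, "az": 0},
    {"fingers": -0.8, "x": 0, "y": -0.025, "z": 0, "ax": 0, "ay": 0, "az": 0},
    {"fingers": -0.8, "x": 0, "y": -0.025, "z": 0, "ax": 0, "ay": 0, "az": 0},
    {"fingers": -0.8, "x": 0, "y": -0.025, "z": 0, "ax": 0, "ay": 0, "az": 0},
    {"fingers": -0.8, "x": 0, "y": -0.02, "z": 0, "ax": 0, "ay": 0, "az": 0},
    {"fingers": -0.8, "x": 0, "y": -0.014, "z": 0, "ax": 0, "ay": 0, "az": 0},
    {"fingers": -0.8, "x": 0, "y": 0, "z": 0, "ax": 0, "ay": 0, "az": 0},
  ],
)

```text
clock: 7.03
tcp_pos: [0.3469, 0.2627, 0.1958]
orientation: [-3.042, -0.782, -0.0]
contact_force: [-0.2, 0.2, -0.5]
grip_width: 0.0212
gripper_force: 39.6
```

```bash
python3 -c "
from h import *;show()"
```

```text
t 7.03 rackpos [-130.1   65.4  195.8] F [-0.1  0.3 -0.5] w 21.2 39.6 
q [-1.421  0.167  0.707  2.195 -0.149  0.824 -1.687]
tool axes in rack:
 [[ 1.    -0.     0.   ]
 [-0.    -1.     0.001]
 [ 0.    -0.001 -1.   ]]
```

>>> arm_command(
  rows=[
    {"fingers": -0.8, "x": 0, "y": 0, "z": 0, "ax": 0, "ay": 0, "az": 0},
    {"fingers": -0.8, "x": 0, "y": 0, "z": 0, "ax": 0, "ay": 0, "az": 0},
  ],
)

```text
clock: 7.2
tcp_pos: [0.3485, 0.2592, 0.1958]
orientation: [3.044, 0.774, 0.0]
contact_force: [-0.6, 0.2, -0.6]
grip_width: 0.0213
gripper_force: 39.6
```

```bash
python3 -c "
from h import *;show()"
```

```text
t 7.2 rackpos [-130.3   61.6  195.8] F [-0.4  0.4 -0.6] w 21.3 39.6 
q [-1.417  0.167  0.711  2.196 -0.148  0.824 -1.685]
tool axes in rack:
 [[ 1.    -0.006 -0.   ]
 [-0.006 -1.    -0.   ]
 [-0.     0.    -1.   ]]
```

>>> arm_command(
  rows=[
    {"fingers": -0.8, "x": 0.006, "y": 0, "z": 0, "ax": 0, "ay": 0, "az": 0},
    {"fingers": -0.8, "x": 0.008, "y": 0, "z": 0, "ax": 0, "ay": 0, "az": 0.3},
    {"fingers": -0.8, "x": 0.008, "y": 0, "z": 0, "ax": 0, "ay": 0, "az": 0},
    {"fingers": -0.8, "x": 0.008, "y": 0, "z": 0, "ax": 0, "ay": 0, "az": 0},
    {"fingers": -0.8, "x": 0.006, "y": 0, "z": 0, "ax": 0, "ay": 0, "az": 0},
    {"fingers": -0.8, "x": 0, "y": 0, "z": 0, "ax": 0, "ay": 0, "az": 0},
  ],
)

```text
clock: 7.7
tcp_pos: [0.3816, 0.2776, 0.1959]
orientation: [3.046, 0.766, 0.002]
contact_force: [-1.1, 0.6, -1.2]
grip_width: 0.0217
gripper_force: 39.6
```

```bash
python3 -c "
from h import *;show()"
```

```text
t 7.7 rackpos [-92.5  61.8 195.9] F [-0.7  1.1 -1.2] w 21.7 39.6 
q [-1.362  0.246  0.702  2.119 -0.21   0.844 -1.612]
tool axes in rack:
 [[ 1.    -0.011  0.001]
 [-0.011 -1.    -0.001]
 [ 0.001  0.001 -1.   ]]
```

>>> arm_command(
  rows=[
    {"fingers": -0.8, "x": 0.01, "y": 0, "z": 0, "ax": 0, "ay": 0, "az": -0.6},
    {"fingers": -0.8, "x": 0.015, "y": 0, "z": 0, "ax": 0, "ay": 0, "az": 0},
    {"fingers": -0.8, "x": 0.015, "y": 0, "z": 0, "ax": 0, "ay": 0, "az": 0},
    {"fingers": -0.8, "x": 0.014, "y": 0, "z": 0, "ax": 0, "ay": 0, "az": 0},
    {"fingers": -0.8, "x": 0, "y": 0, "z": 0, "ax": 0, "ay": 0, "az": 0},
    {"fingers": -0.8, "x": 0, "y": 0, "z": 0.007, "ax": 0, "ay": 0, "az": 0},
    {"fingers": -0.8, "x": 0, "y": 0, "z": 0.005, "ax": 0, "ay": 0, "az": 0},
    {"fingers": -0.8, "x": 0, "y": 0, "z": 0, "ax": 0, "ay": 0, "az": 0},
  ],
)

```text
clock: 8.37
tcp_pos: [0.4256, 0.302, 0.1822]
orientation: [3.041, 0.783, -0.005]
contact_force: [-0.2, -0.7, -1.5]
grip_width: 0.0212
gripper_force: 39.6
```

Run:
```python
from h import *
from bench import r
show()
f=r.grab_frame("scene"); np.savez("scene2.npz",**f)
a=cv2.resize(f["frame"][170:290,200:330],None,fx=5,fy=5,interpolation=cv2.INTER_CUBIC)
cv2.imwrite("pics/c3.png",a[:,:,::-1])
```

```text
t 8.37 rackpos [-42.1  61.8 182.2] F [-0.5 -0.5 -1.5] w 21.2 39.6 
q [-1.274  0.364  0.668  2.018 -0.295  0.858 -1.509]
tool axes in rack:
 [[ 1.     0.    -0.003]
 [ 0.    -1.    -0.001]
 [-0.003  0.001 -1.   ]]
```

View pics/c3.png

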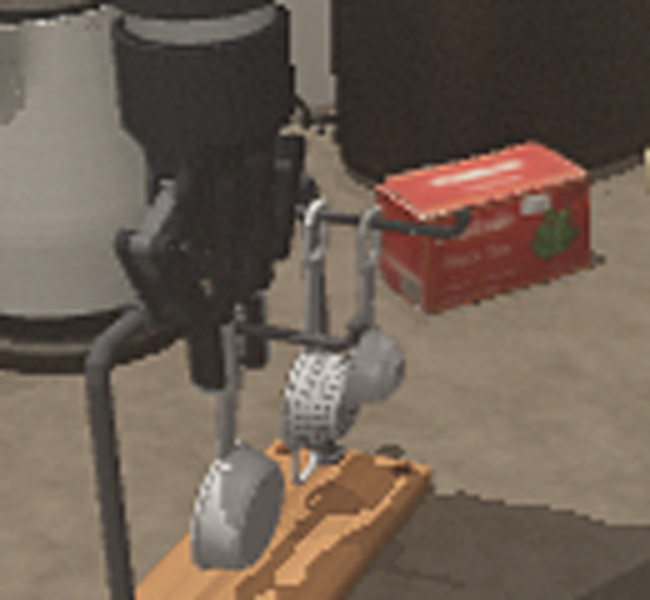

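The cup (crop 240,500) hangs by its eye on the spare hook (235,330). The strainer (320,390) and scoop (375,360) are still on the crowded hook. I lower a touch, release and withdraw upward.

>>> arm_command(
  rows=[
    {"fingers": -0.8, "x": 0, "y": 0, "z": 0.002, "ax": 0, "ay": 0, "az": 0},
    {"fingers": 0, "x": 0, "y": 0, "z": 0, "ax": 0, "ay": 0, "az": 0},
    {"fingers": 0, "x": 0, "y": 0, "z": 0, "ax": 0, "ay": 0, "az": 0},
    {"fingers": 0, "x": 0, "y": 0, "z": 0, "ax": 0, "ay": 0, "az": 0},
    {"fingers": 0, "x": 0, "y": 0, "z": 0, "ax": 0, "ay": 0, "az": 0},
    {"fingers": 0, "x": 0, "y": 0, "z": -0.015, "ax": 0, "ay": 0, "az": 0},
    {"fingers": 0, "x": 0, "y": 0, "z": -0.025, "ax": 0, "ay": 0, "az": 0},
    {"fingers": 0, "x": 0, "y": 0, "z": -0.025, "ax": 0, "ay": 0, "az": 0},
    {"fingers": 0, "x": 0, "y": 0, "z": 0, "ax": 0, "ay": 0, "az": 0},
  ],
)

```text
clock: 9.17
tcp_pos: [0.4296, 0.3042, 0.2511]
orientation: [-3.039, -0.781, -0.01]
contact_force: [0.7, -0.5, 1.7]
grip_width: 0.0426
gripper_force: 0.0
```

>>> arm_command(
  rows=[
    {"fingers": 0, "x": -0.005, "y": 0.015, "z": 0, "ax": 0, "ay": 0, "az": 0},
    {"fingers": 0, "x": -0.005, "y": 0.03, "z": 0, "ax": 0, "ay": 0, "az": 0},
    {"fingers": 0, "x": -0.005, "y": 0.03, "z": 0, "ax": 0, "ay": 0, "az": 0},
    {"fingers": 0, "x": 0, "y": 0.03, "z": 0, "ax": 0, "ay": 0, "az": 0},
    {"fingers": 0, "x": 0, "y": 0.019, "z": 0, "ax": 0, "ay": 0, "az": 0},
    {"fingers": 0, "x": 0, "y": 0, "z": 0, "ax": 0, "ay": 0, "az": 0},
    {"fingers": 0, "x": 0, "y": 0, "z": 0, "ax": 0, "ay": 0, "az": 0},
  ],
)

```text
clock: 9.75
tcp_pos: [0.4739, 0.1851, 0.2461]
orientation: [3.043, 0.777, -0.002]
contact_force: [0.2, -1.1, -1.3]
grip_width: 0.0429
gripper_force: 0.0
```

Run:
```python
from h import *
from bench import r
show()
f=r.grab_frame("scene"); np.savez("scene3.npz",**f)
q=(cloud(f)-O)@Rz; g=f["frame"].min(2)
for y0 in(.062,-.062):
    m=(abs(q[...,1]-y0)<.02)&(q[...,0]>-.11)&(q[...,0]<-.01)&(q[...,2]>.165)&(q[...,2]<.205)&(g>105)
    print(y0,q[m].round(3)[:, :].tolist())
```

```text
t 9.75 rackpos [-56.3 -63.8 246.1] F [-0.3 -1.  -1.3] w 42.9 0.0 
q [-1.141  0.252  0.77   1.989 -0.21   0.981 -1.34 ]
tool axes in rack:
 [[ 1.    -0.003 -0.001]
 [-0.003 -1.    -0.   ]
 [-0.001  0.    -1.   ]]
0.062 [[-0.012, 0.064, 0.191], [-0.045, 0.066, 0.198], [-0.044, 0.06, 0.194], [-0.045, 0.058, 0.194], [-0.024, 0.067, 0.192], [-0.025, 0.064, 0.191], [-0.027, 0.063, 0.19], [-0.042, 0.066, 0.194], [-0.045, 0.067, 0.196], [-0.047, 0.067, 0.195], [-0.041, 0.069, 0.193], [-0.044, 0.07, 0.194], [-0.045, 0.067, 0.193], [-0.042, 0.072, 0.192], [-0.046, 0.073, 0.193], [-0.062, 0.066, 0.192], [-0.042, 0.072, 0.189], [-0.045, 0.072, 0.19], [-0.074, 0.061, 0.19], [-0.08, 0.062, 0.191], [-0.043, 0.074, 0.188], [-0.045, 0.072, 0.188], [-0.042, 0.058, 0.18], [-0.042, 0.054, 0.178], [-0.089, 0.065, 0.191], [-0.091, 0.064, 0.191], [-0.042, 0.073, 0.185], [-0.039, 0.054, 0.175], [-0.043, 0.056, 0.177], [-0.043, 0.074, 0.183], [-0.042, 0.073, 0.18], [-0.039, 0.055, 0.17], [-0.038, 0.071, 0.176], [-0.044, 0.076, 0.179], [-0.04, 0.058, 0.169], [-0.039, 0.073, 0.174], [-0.042, 0.074, 0.175], [-0
[... 580 characters left out ...]
, 0.191], [-0.057, -0.056, 0.193], [-0.027, -0.048, 0.19], [-0.027, -0.053, 0.188], [-0.057, -0.051, 0.193], [-0.026, -0.051, 0.186], [-0.026, -0.066, 0.179], [-0.057, -0.05, 0.19], [-0.092, -0.057, 0.192], [-0.027, -0.047, 0.185], [-0.024, -0.068, 0.175], [-0.055, -0.054, 0.186], [-0.055, -0.071, 0.178], [-0.026, -0.049, 0.181], [-0.022, -0.05, 0.177], [-0.024, -0.052, 0.177], [-0.022, -0.05, 0.174], [-0.025, -0.051, 0.174], [-0.023, -0.07, 0.166], [-0.021, -0.052, 0.17], [-0.024, -0.052, 0.171], [-0.023, -0.063, 0.166], [-0.053, -0.067, 0.169], [-0.055, -0.07, 0.167], [-0.022, -0.05, 0.169], [-0.024, -0.052, 0.168], [-0.023, -0.058, 0.165], [-0.053, -0.049, 0.168], [-0.055, -0.052, 0.167]]
```

>>> arm_command(
  rows=[
    {"fingers": 0, "x": 0, "y": -0.001, "z": 0.015, "ax": 0, "ay": 0, "az": 0},
    {"fingers": 0, "x": 0, "y": 0, "z": 0.02, "ax": 0, "ay": 0, "az": 0},
    {"fingers": 0, "x": 0, "y": 0, "z": 0.02, "ax": 0, "ay": 0, "az": 0},
    {"fingers": 0, "x": 0, "y": 0, "z": 0.013, "ax": 0, "ay": 0, "az": 0},
    {"fingers": 0, "x": 0, "y": 0, "z": 0, "ax": 0, "ay": 0, "az": 0},
    {"fingers": -0.8, "x": 0, "y": 0, "z": 0, "ax": 0, "ay": 0, "az": 0},
    {"fingers": -0.8, "x": 0, "y": 0, "z": 0, "ax": 0, "ay": 0, "az": 0},
    {"fingers": -0.8, "x": 0, "y": 0, "z": 0, "ax": 0, "ay": 0, "az": 0},
    {"fingers": -0.8, "x": 0, "y": 0, "z": 0, "ax": 0, "ay": 0, "az": 0},
  ],
)

```text
clock: 10.55
tcp_pos: [0.4739, 0.1885, 0.1796]
orientation: [-3.042, -0.783, -0.002]
contact_force: [-0.4, 0.3, -0.3]
grip_width: 0.0217
gripper_force: 39.1
```

```bash
python3 -c "
from h import *;show()"
```

```text
t 10.55 rackpos [-54.7 -60.9 179.6] F [-0.2  0.4 -0.3] w 21.7 39.1 
q [-1.081  0.354  0.716  2.052 -0.311  0.84  -1.252]
tool axes in rack:
 [[ 1.     0.001  0.002]
 [ 0.001 -1.     0.   ]
 [ 0.002 -0.    -1.   ]]
```

>>> arm_command(
  rows=[
    {"fingers": -0.8, "x": 0, "y": 0.001, "z": -0.006, "ax": 0, "ay": 0, "az": 0},
    {"fingers": -0.8, "x": 0, "y": 0, "z": -0.0095, "ax": 0, "ay": 0, "az": 0},
    {"fingers": -0.8, "x": -0.012, "y": 0, "z": 0, "ax": 0, "ay": 0, "az": 0},
    {"fingers": -0.8, "x": -0.012, "y": 0, "z": 0, "ax": 0, "ay": 0, "az": 0},
    {"fingers": -0.8, "x": -0.012, "y": 0, "z": 0, "ax": 0, "ay": 0, "az": 0},
    {"fingers": -0.8, "x": 0, "y": 0, "z": 0, "ax": 0, "ay": 0, "az": 0},
    {"fingers": -0.8, "x": 0, "y": 0, "z": 0, "ax": 0, "ay": 0, "az": 0},
  ],
)

```text
clock: 11.13
tcp_pos: [0.4427, 0.17, 0.1952]
orientation: [-3.041, -0.783, -0.002]
contact_force: [-0.4, 0.6, -0.4]
grip_width: 0.0212
gripper_force: 39.1
```

```bash
python3 -c "
from h import *;show()"
```

```text
t 11.13 rackpos [-90.8 -62.  195.2] F [-0.   0.7 -0.4] w 21.2 39.1 
q [-1.137  0.261  0.755  2.117 -0.24   0.846 -1.306]
tool axes in rack:
 [[ 1.     0.     0.002]
 [ 0.    -1.     0.001]
 [ 0.002 -0.001 -1.   ]]
```

>>> arm_command(
  rows=[
    {"fingers": -0.8, "x": -0.008, "y": 0, "z": 0, "ax": 0, "ay": 0, "az": 0},
    {"fingers": -0.8, "x": -0.008, "y": 0, "z": 0, "ax": 0, "ay": 0, "az": 0},
    {"fingers": -0.8, "x": -0.008, "y": 0, "z": 0, "ax": 0, "ay": 0, "az": 0},
    {"fingers": -0.8, "x": -0.008, "y": 0, "z": 0, "ax": 0, "ay": 0, "az": 0},
    {"fingers": -0.8, "x": -0.007, "y": 0, "z": 0, "ax": 0, "ay": 0, "az": 0},
    {"fingers": -0.8, "x": 0, "y": 0, "z": 0, "ax": 0, "ay": 0, "az": 0},
  ],
)

```text
clock: 11.63
tcp_pos: [0.4067, 0.15, 0.1941]
orientation: [-3.042, -0.782, 0.002]
contact_force: [-0.7, -0.0, -0.8]
grip_width: 0.0214
gripper_force: 39.1
```

>>> arm_command(
  rows=[
    {"fingers": -0.8, "x": 0, "y": -0.015, "z": 0, "ax": 0, "ay": 0, "az": 0},
    {"fingers": -0.8, "x": 0, "y": -0.025, "z": 0, "ax": 0, "ay": 0, "az": 0},
    {"fingers": -0.8, "x": 0, "y": -0.025, "z": 0, "ax": 0, "ay": 0, "az": 0},
    {"fingers": -0.8, "x": 0, "y": -0.025, "z": 0, "ax": 0, "ay": 0, "az": 0},
    {"fingers": -0.8, "x": 0, "y": -0.02, "z": 0, "ax": 0, "ay": 0, "az": 0},
    {"fingers": -0.8, "x": 0, "y": -0.014, "z": 0, "ax": 0, "ay": 0, "az": 0},
    {"fingers": -0.8, "x": 0, "y": 0, "z": 0, "ax": 0, "ay": 0, "az": 0},
    {"fingers": -0.8, "x": 0, "y": 0, "z": 0, "ax": 0, "ay": 0, "az": 0},
    {"fingers": -0.8, "x": 0, "y": 0, "z": 0, "ax": 0, "ay": 0, "az": 0},
  ],
)

```text
clock: 12.38
tcp_pos: [0.3488, 0.2588, 0.1943]
orientation: [3.043, 0.782, 0.0]
contact_force: [-0.2, -0.4, -1.0]
grip_width: 0.021
gripper_force: 39.2
```

```bash
python3 -c "
from h import *;show()"
```

```text
t 12.38 rackpos [-130.2   61.1  194.3] F [-0.4 -0.3 -1. ] w 21.0 39.2 
q [-1.41   0.169  0.705  2.198 -0.149  0.82  -1.677]
tool axes in rack:
 [[ 1.    -0.001  0.   ]
 [-0.001 -1.    -0.   ]
 [ 0.     0.    -1.   ]]
```

>>> arm_command(
  rows=[
    {"fingers": -0.8, "x": 0.006, "y": -0.001, "z": -0.001, "ax": 0, "ay": 0, "az": 0},
    {"fingers": -0.8, "x": 0.008, "y": 0, "z": 0, "ax": 0, "ay": 0, "az": 0},
    {"fingers": -0.8, "x": 0.008, "y": 0, "z": 0, "ax": 0, "ay": 0, "az": 0},
    {"fingers": -0.8, "x": 0.008, "y": 0, "z": 0, "ax": 0, "ay": 0, "az": 0},
    {"fingers": -0.8, "x": 0.008, "y": 0, "z": 0, "ax": 0, "ay": 0, "az": 0},
    {"fingers": -0.8, "x": 0.008, "y": 0, "z": 0, "ax": 0, "ay": 0, "az": 0},
    {"fingers": -0.8, "x": 0.004, "y": 0, "z": 0, "ax": 0, "ay": 0, "az": 0},
    {"fingers": -0.8, "x": 0, "y": 0, "z": 0, "ax": 0, "ay": 0, "az": 0},
    {"fingers": -0.8, "x": 0, "y": 0, "z": 0, "ax": 0, "ay": 0, "az": 0},
  ],
)

```text
clock: 13.13
tcp_pos: [0.3918, 0.2843, 0.1951]
orientation: [3.042, 0.782, -0.001]
contact_force: [-1.0, 0.4, -0.5]
grip_width: 0.0215
gripper_force: 39.2
```

```bash
python3 -c "
from h import *;show()"
```

```text
t 13.13 rackpos [-80.3  62.7 195.1] F [-0.7  0.8 -0.5] w 21.5 39.2 
q [-1.338  0.271  0.69   2.092 -0.228  0.852 -1.582]
tool axes in rack:
 [[ 1.    -0.    -0.001]
 [-0.    -1.    -0.   ]
 [-0.001  0.    -1.   ]]
```

>>> arm_command(
  rows=[
    {"fingers": -0.8, "x": 0, "y": 0, "z": 0.008, "ax": 0, "ay": 0, "az": 0},
    {"fingers": -0.8, "x": 0, "y": 0, "z": 0.008, "ax": 0, "ay": 0, "az": 0},
    {"fingers": -0.8, "x": 0, "y": 0, "z": 0, "ax": 0, "ay": 0, "az": 0},
    {"fingers": 0, "x": 0, "y": 0, "z": 0, "ax": 0, "ay": 0, "az": 0},
    {"fingers": 0, "x": 0, "y": 0, "z": 0, "ax": 0, "ay": 0, "az": 0},
    {"fingers": 0, "x": 0, "y": 0, "z": 0, "ax": 0, "ay": 0, "az": 0},
    {"fingers": 0, "x": 0, "y": 0, "z": -0.015, "ax": 0, "ay": 0, "az": 0},
    {"fingers": 0, "x": 0, "y": 0, "z": -0.025, "ax": 0, "ay": 0, "az": 0},
    {"fingers": 0, "x": 0, "y": 0, "z": -0.035, "ax": 0, "ay": 0, "az": 0},
    {"fingers": 0, "x": 0, "y": 0, "z": 0, "ax": 0, "ay": 0, "az": 0},
  ],
)

```text
clock: 13.97
tcp_pos: [0.3943, 0.286, 0.2592]
orientation: [-3.038, -0.781, -0.01]
contact_force: [0.9, 0.2, 0.6]
grip_width: 0.0426
gripper_force: 0.0
```

```bash
cat > kin.py <<'E'
from h import *
from scipy.optimize import least_squares
def fk(q,p,full=False):
    h,L1,L2,L3,b,s1,a1,a2=p
    R=Ro.from_euler('z',b); pos=np.array([0,0,h]); pts=[pos]
    sg=[s1,1,s1,1,s1,1,s1]
    R=R*Ro.from_euler('z',s1*q[0])*Ro.from_euler('y',q[1])*Ro.from_euler('z',s1*q[2])
    pos=pos+R.apply([a1,0,L1]); pts.append(pos)
    R=R*Ro.from_euler('y',q[3])*Ro.from_euler('z',s1*q[4]); pos=pos+R.apply([a2,0,L2]); pts.append(pos)
    R=R*Ro.from_euler('y',q[5])*Ro.from_euler('z',s1*q[6]); pos=pos+R.apply([0,0,L3]); pts.append(pos)
    return (pts,R) if full else pos
Q=np.array([[-1.357,.478,.022,1.556,-.011,1.109,-.083],[-1.571,.27,.595,1.826,-.168,1.098,-1.988],[-1.194,.197,.781,2.062,-.169,.95,-1.395],[-1.119,.301,.741,2.116,-.278,.817,-1.281],[-1.176,.205,.778,2.173,-.195,.833,-1.349],[-1.417,.167,.711,2.196,-.148,.824,-1.685],[-1.274,.364,.668,2.018,-.295,.858,-1.509],[-1.141,.252,.77,1.989,-.21,.981,-1.34],[-1.338,.271,.69,2.092,-.228,.852,-1.582]])
X=np.array([[.2133,.6398,.2493],[.3129,.46,.2902],[.4428,.1791,.2383],[.4483,.1747,.1805],[.4184,.1568,.1955],[.3485,.2592,.1958],[.4256,.302,.1822],[.4739,.1851,.2461],[.3918,.2843,.1951]])
best=None
for s in(1,-1):
  for b in np.linspace(-3,3,7):
    f=lambda v:np.concatenate([fk(q,[*v[:5],s,*v[5:]])-x for q,x in zip(Q,X)])
    o=least_squares(f,[.36,.5,.5,.3,b,0,0])
    if best is None or o.cost<best[0]: best=(o.cost,[*o.x[:5],s,*o.x[5:]],np.abs(o.fun).max())
P=best[1]
if __name__=="__main__":
    print(best[0],np.round(P,4),best[2])
    o,R=state(); pts,Rm=fk(o["joints"],P,True); print(np.round(pts,3)); print((Rm.inv()*R).as_rotvec().round(3)); show()
E
python3 kin.py
```

```text
8.441648719203665e-05 [ 0.0532  0.5054  0.4648  0.0459 -0.096  -1.      0.0228 -0.0148] 0.008242381401601051
[[0.    0.    0.053]
 [0.042 0.095 0.548]
 [0.39  0.287 0.308]
 [0.391 0.287 0.262]]
[1.000e-03 0.000e+00 1.475e+00]
 t 13.97 rackpos [-77.3  63.  259.2] F [ 0.9 -0.3  0.6] w 42.6 0.0 
q [-1.397  0.17   0.73   2.024 -0.138  0.987 -1.666]
tool axes in rack:
 [[ 1.    -0.     0.008]
 [-0.    -1.     0.003]
 [ 0.008 -0.003 -1.   ]]
```

>>> arm_command(
  rows=[
    {"fingers": 0, "x": 0, "y": 0.015, "z": 0, "ax": 0, "ay": 0, "az": 0},
    {"fingers": 0, "x": 0.005, "y": 0.03, "z": 0, "ax": 0, "ay": 0, "az": 0},
    {"fingers": 0, "x": 0.01, "y": 0.03, "z": 0, "ax": 0, "ay": 0, "az": 0},
    {"fingers": 0, "x": 0.01, "y": 0.03, "z": 0.007, "ax": 0, "ay": 0, "az": 0},
    {"fingers": 0, "x": 0, "y": 0.02, "z": 0.007, "ax": 0, "ay": 7, "az": 0},
    {"fingers": 0, "x": 0, "y": 0, "z": 0, "ax": 0, "ay": 7, "az": 0},
    {"fingers": 0, "x": 0, "y": 0, "z": 0, "ax": 0, "ay": 7, "az": 0},
    {"fingers": 0, "x": 0, "y": 0, "z": 0, "ax": 0, "ay": 0, "az": 0},
    {"fingers": 0, "x": 0, "y": 0, "z": 0, "ax": 0, "ay": 0, "az": 0},
  ],
)

```text
clock: 14.72
tcp_pos: [0.4722, 0.1867, 0.2398]
orientation: [-2.908, -0.749, -0.533]
contact_force: [1.1, 0.8, 0.8]
grip_width: 0.0429
gripper_force: 0.0
```

Run:
```python
from kin import *
show()
o,R=state()
Q=np.vstack([Q,o["joints"]]);X=np.vstack([X,o["tcp_pos"]])
f=lambda v:np.concatenate([fk(q,[*v[:5],-1,*v[5:]])-x for q,x in zip(Q,X)])
s=least_squares(f,[.3,.5,.46,.3,P[4],0,0]);print(s.x.round(4),abs(s.fun).max())
```

```text
t 14.72 rackpos [-56.9 -61.6 239.8] F [1.4 0.1 0.8] w 42.9 0.0 
q [-1.265  0.03   0.805  2.243 -0.077  0.517 -1.471]
tool axes in rack:
 [[ 0.935  0.001  0.355]
 [ 0.    -1.     0.002]
 [ 0.355 -0.002 -0.935]]
[ 0.3031  0.5066  0.4672  0.2995 -0.0961  0.0191 -0.0179] 0.008178592986538502
```

>>> arm_command(
  rows=[
    {"fingers": 0, "x": 0.006, "y": 0, "z": 0.01, "ax": 0, "ay": 0, "az": 0},
    {"fingers": 0, "x": 0, "y": 0, "z": 0.02, "ax": 0, "ay": 0, "az": 0},
    {"fingers": 0, "x": 0, "y": 0, "z": 0.02, "ax": 0, "ay": 0, "az": 0},
    {"fingers": 0, "x": 0, "y": 0, "z": 0.014, "ax": 0, "ay": 0, "az": 0},
    {"fingers": 0, "x": 0, "y": 0, "z": 0, "ax": 0, "ay": 0, "az": 0},
    {"fingers": 0, "x": 0, "y": 0, "z": 0, "ax": 0, "ay": 0, "az": 0},
  ],
)

```text
clock: 15.22
tcp_pos: [0.5001, 0.2017, 0.1826]
orientation: [-2.909, -0.75, -0.537]
contact_force: [0.3, -0.5, -0.2]
grip_width: 0.0424
gripper_force: 0.0
```

```bash
python3 - <<'E'
from h import *
show()
E
cat > ik.py <<'E'
from kin import *
from scipy.optimize import least_squares
PP=[.3031,.5066,.4672,.2995,-.0961,-1,.0191,-.0179]; ROLL=Ro.from_rotvec([0,0,1.475])
LO=np.array([-2.96,-.34,-1.41,.24,-1.37,.17,-2.96]);HI=np.array([2.96,2.1,1.46,2.44,4.51,1.92,2.96])
def ik(pos,M,q0,n=30):
    T=Ro.from_matrix(M); rng=np.random.default_rng(0); out=[]
    def f(q):
        pts,R=fk(q,PP,True); return np.r_[(pts[-1]-pos)*5,((R*ROLL).inv()*T).as_rotvec(),.003*(q-q0)]
    for k in range(n):
        q=q0 if k==0 else np.clip(q0+rng.normal(0,.8,7),LO+.01,HI-.01)
        s=least_squares(f,np.clip(q,LO+.01,HI-.01),bounds=(LO,HI))
        if np.abs(s.fun[:6]).max()<.02: out.append((np.abs(s.x-q0).max(),s.x))
    return sorted(out,key=lambda a:a[0])
E
python3 - <<'E'
from ik import *
o,_=state(); q0=o["joints"]
mug=np.array([.466,-.2325,.095])
for yaw in(-60,-90,-118):
  for pitch in(0,15,30):   # tool points down by pitch
    c=np.radians(yaw);p=np.radians(pitch)
    hd=np.array([np.cos(c),np.sin(c),0]); z=hd*np.cos(p)-np.array([0,0,np.sin(p)])
    y=np.array([np.sin(c),-np.cos(c),0]) # horizontal, = rot of current (tool y = rack -y when hd=rack x)
    x=np.cross(y,z); pos=mug-hd*.098+[0,0,.004]
    r_=ik(pos,np.column_stack([x,y,z]),q0,12)
    print(yaw,pitch,pos.round(3),len(r_), [ (round(a,2),q.round(2).tolist(),np.round(fk(q,PP,True)[0][1:3],2).tolist()) for a,q in r_[:1]])
E
```

```text
t 15.22 rackpos [-25.2 -61.9 182.6] F [ 0.  -0.5 -0.2] w 42.4 0.0 
q [-1.1    0.229  0.692  2.235 -0.441  0.395 -1.133]
tool axes in rack:
 [[ 0.934  0.001  0.356]
 [ 0.001 -1.    -0.001]
 [ 0.356  0.001 -0.934]]
-60 0 [ 0.417 -0.148  0.099] 12 [(np.float64(1.87), [-1.87, 2.1, 1.05, 2.44, -1.04, 0.31, -2.9], [[-0.07, 0.43, 0.04], [0.27, 0.12, 0.09]])]
-60 15 [ 0.417 -0.148  0.099] 0 []
-60 30 [ 0.417 -0.148  0.099] 0 []
-90 0 [ 0.466 -0.134  0.099] 5 [(np.float64(2.92), [-0.88, 1.09, 0.53, 2.04, 0.98, 1.21, 1.78], [[0.33, 0.32, 0.52], [0.47, 0.16, 0.1]])]
-90 15 [ 0.466 -0.134  0.099] 12 [(np.float64(1.83), [-1.45, 1.85, 1.42, 2.12, -0.7, 0.83, -2.96], [[0.12, 0.47, 0.16], [0.47, 0.15, 0.18]])]
-90 30 [ 0.466 -0.134  0.099] 12 [(np.float64(1.76), [-1.36, 1.51, 1.38, 2.17, -0.65, 0.7, -2.89], [[0.17, 0.48, 0.33], [0.47, 0.12, 0.25]])]
-118 0 [ 0.512 -0.146  0.099] 5 [(np.float64(3.16), [-0.57, 1.15, 0.43, 1.62, 0.72, 1.6, 2.03], [[0.42, 0.21, 0.5], [0.65, 0.12, 0.1]])]
-118 15 [ 0.512 -0.146  0.099] 5 [(np.float64(3.18), [-0.53, 0.99, 0.39, 1.7, 0.67, 1.44, 2.05], [[0.4, 0.18, 0.57], [0.65, 0.11, 0.18]])]
-118 30 [ 0.512 -0.146  0.099] 5 [(np.float64(3.23), [-0.47, 0.84, 0.35, 1.78, 0.62, 1.27, 2.09], [[0.37, 0.14, 0.63], [0.63, 0.08, 0.25]])]
```

```bash
cat > pose.py <<'E'
from ik import *
def M(yaw,pitch,flip=1):
    c=np.radians(yaw);p=np.radians(pitch)
    hd=np.array([np.cos(c),np.sin(c),0]); z=hd*np.cos(p)-np.array([0,0,np.sin(p)])
    y=flip*np.array([np.sin(c),-np.cos(c),0]); return np.column_stack([np.cross(y,z),y,z]),hd
E
python3 - <<'E'
from pose import *
o,_=state(); q0=o["joints"]
mug=np.array([.466,-.2325,.095])
for yaw in(30,50,60,70,90):
  for pitch in(0,20):
    m,hd=M(yaw,pitch); pos=mug-hd*.098+[0,0,.004]
    r_=ik(pos,m,q0,10)
    print(yaw,pitch,pos.round(3),len(r_), [ (round(a,2),q.round(2).tolist(),np.round(fk(q,PP,True)[0][1:3],2).tolist()) for a,q in r_[:1]])
t=load("top0.npz"); Pc=cloud(t); s=load("scene0.npz"); Ps=cloud(s)
# counter edge, packet, lemon, spoon
h=cv2.cvtColor(s["frame"],cv2.COLOR_RGB2HSV); m=(Ps[...,0]>.5)&(Ps[...,0]<.8)&(abs(Ps[...,1]+.05)<.2)&(Ps[...,2]>.02)&(Ps[...,2]<.12)&(h[...,1]>150)
print("packet",Ps[m].min(0).round(3),Ps[m].max(0).round(3))
for u in(330,400,440): 
    c=Pc[:,u]; k=np.where((abs(c[:,2])<.015)&(c[:,0]<.6))[0]; print("edge",u,c[k[-1]].round(3))
E
```

```text
30 0 [ 0.381 -0.282  0.099] 8 [(np.float64(2.59), [1.14, 0.99, 0.02, 2.13, -1.37, 1.59, 1.46], [[0.14, -0.41, 0.57], [0.12, -0.43, 0.1]])]
30 20 [ 0.381 -0.282  0.099] 9 [(np.float64(2.44), [1.04, 0.75, 0.09, 2.22, -1.37, 1.31, 1.31], [[0.15, -0.33, 0.66], [0.14, -0.42, 0.2]])]
50 0 [ 0.403 -0.308  0.099] 7 [(np.float64(2.42), [0.94, 1.04, 0.17, 1.84, -1.19, 1.81, 1.29], [[0.23, -0.39, 0.54], [0.21, -0.54, 0.1]])]
50 20 [ 0.403 -0.308  0.099] 8 [(np.float64(2.36), [0.78, 0.87, 0.33, 1.93, -1.18, 1.59, 1.22], [[0.25, -0.31, 0.62], [0.22, -0.52, 0.2]])]
60 0 [ 0.417 -0.317  0.099] 9 [(np.float64(2.33), [0.94, 1.08, 0.11, 1.69, -1.07, 1.84, 1.19], [[0.23, -0.39, 0.53], [0.27, -0.58, 0.1]])]
60 20 [ 0.417 -0.317  0.099] 9 [(np.float64(2.3), [0.8, 0.9, 0.26, 1.78, -1.04, 1.63, 1.17], [[0.25, -0.32, 0.6], [0.28, -0.56, 0.2]])]
70 0 [ 0.432 -0.325  0.099] 8 [(np.float64(2.25), [0.92, 1.12, 0.05, 1.54, -0.95, 1.9, 1.12], [[0.24, -0.39, 0.51], [0.33, -0.61, 0.1]])]
70 20 [ 0.432 -0.325  0.099] 9 [(np.float64(2.26), [0.79, 0.95, 0.2, 1.64, -0.92, 1.69, 1.13], [[0.26, -0.33, 0.58], [0.34, -0.59, 0.2]])]
90 0 [ 0.466 -0.33   0.099] 9 [(np.float64(2.2), [1.1, 1.28, -0.48, 1.25, -0.5, 1.92, 0.78], [[0.19, -0.45, 0.43], [0.47, -0.63, 0.1]])]
90 20 [ 0.466 -0.33   0.099] 9 [(np.float64(2.22), [0.74, 1.05, 0.1, 1.37, -0.7, 1.85, 1.09], [[0.3, -0.34, 0.54], [0.47, -0.61, 0.2]])]
packet [ 0.645 -0.117  0.022] [0.717 0.014 0.071]
edge 330 [-0.008 -0.084  0.013]
edge 400 [ 0.368 -0.3   -0.003]
edge 440 [ 0.367 -0.426 -0.002]
```

>>> arm_command(
  rows=[
    {"fingers": -0.8, "x": 0, "y": 0, "z": 0.001, "ax": 0, "ay": 0, "az": 0},
    {"fingers": -0.8, "x": 0, "y": 0, "z": 0, "ax": 0, "ay": 0, "az": 0},
    {"fingers": -0.8, "x": 0, "y": 0, "z": 0, "ax": 0, "ay": 0, "az": 0},
    {"fingers": -0.8, "x": 0, "y": 0, "z": 0, "ax": 0, "ay": 0, "az": 0},
    {"fingers": -0.8, "x": 0.002, "y": 0, "z": -0.005, "ax": 0, "ay": 0, "az": 0},
    {"fingers": -0.8, "x": 0, "y": 0, "z": 0, "ax": 0, "ay": 0, "az": 0},
  ],
)

```text
clock: 15.72
tcp_pos: [0.4995, 0.2012, 0.1882]
orientation: [-2.907, -0.748, -0.54]
contact_force: [-0.3, 0.1, 0.2]
grip_width: 0.0215
gripper_force: 39.1
```

```bash
python3 -c "
from h import *;show()"
```

```text
t 15.72 rackpos [-26.  -62.1 188.2] F [-0.2  0.2  0.2] w 21.5 39.1 
q [-1.115  0.216  0.708  2.234 -0.423  0.403 -1.149]
tool axes in rack:
 [[ 0.933  0.     0.359]
 [-0.    -1.     0.001]
 [ 0.359 -0.001 -0.933]]
```

>>> arm_command(
  rows=[
    {"fingers": -0.8, "x": -0.0135, "y": 0, "z": -0.0052, "ax": 0, "ay": 0, "az": 0},
    {"fingers": -0.8, "x": -0.0135, "y": 0, "z": -0.0052, "ax": 0, "ay": 0, "az": 0},
    {"fingers": -0.8, "x": -0.0135, "y": 0, "z": -0.0052, "ax": 0, "ay": 0, "az": 0},
    {"fingers": -0.8, "x": -0.0135, "y": 0, "z": -0.0052, "ax": 0, "ay": 0, "az": 0},
    {"fingers": -0.8, "x": 0, "y": 0, "z": 0, "ax": 0, "ay": 0, "az": 0},
    {"fingers": -0.8, "x": 0, "y": 0, "z": 0, "ax": 0, "ay": 0, "az": 0},
  ],
)

```text
clock: 16.22
tcp_pos: [0.4482, 0.1734, 0.1874]
orientation: [-2.907, -0.749, -0.539]
contact_force: [1.5, -1.1, -0.6]
grip_width: 0.0214
gripper_force: 39.2
```

```bash
python3 -c "
from h import *;show()"
```

```text
t 16.22 rackpos [-84.4 -61.6 187.4] F [ 0.8 -1.7 -0.6] w 21.4 39.2 
q [-1.245  0.093  0.81   2.355 -0.25   0.365 -1.298]
tool axes in rack:
 [[ 0.933  0.001  0.359]
 [ 0.    -1.     0.001]
 [ 0.359 -0.001 -0.933]]
```

>>> arm_command(
  rows=[
    {"fingers": -0.8, "x": -0.0023, "y": 0, "z": 0.006, "ax": 0, "ay": 0, "az": 0},
    {"fingers": -0.8, "x": 0, "y": 0, "z": 0, "ax": 0, "ay": 0, "az": 0},
    {"fingers": 0, "x": 0, "y": 0, "z": 0, "ax": 0, "ay": 0, "az": 0},
    {"fingers": 0, "x": 0, "y": 0, "z": 0, "ax": 0, "ay": 0, "az": 0},
    {"fingers": 0, "x": 0, "y": 0, "z": 0, "ax": 0, "ay": -7, "az": 0},
    {"fingers": 0, "x": 0, "y": 0, "z": 0, "ax": 0, "ay": -7, "az": 0},
    {"fingers": 0, "x": 0, "y": 0, "z": 0, "ax": 0, "ay": -7, "az": 0},
    {"fingers": 0, "x": 0, "y": 0, "z": 0, "ax": 0, "ay": -7, "az": 0},
    {"fingers": 0, "x": 0, "y": 0, "z": 0, "ax": 0, "ay": 0, "az": 0},
    {"fingers": 0, "x": 0, "y": 0, "z": 0, "ax": 0, "ay": 0, "az": 0},
  ],
)

```text
clock: 17.05
tcp_pos: [0.45, 0.1735, 0.1799]
orientation: [3.006, 0.774, -0.182]
contact_force: [-0.1, -0.6, -0.2]
grip_width: 0.0428
gripper_force: 0.0
```

Run:
```python
from h import *
from bench import r
show()
f=r.grab_frame("scene")
q=(cloud(f)-O)@Rz; g=f["frame"].min(2)
m=(abs(q[...,1]+.062)<.04)&(q[...,0]>-.11)&(q[...,0]<-.01)&(g>105)
for lo in(.055,.075,.1,.115,.13,.145,.165,.185):
    k=m&(q[...,2]>lo)&(q[...,2]<lo+.012)
    if k.any(): print(lo,k.sum(),np.median(q[k],0).round(3))
```

```text
t 17.05 rackpos [-82.8 -62.5 179.9] F [-0.3 -0.5 -0.2] w 42.8 0.0 
q [-1.119  0.393  0.779  2.035 -0.309  0.967 -1.235]
tool axes in rack:
 [[ 0.993  0.001 -0.121]
 [ 0.    -1.    -0.003]
 [-0.121  0.002 -0.993]]
0.075 27 [-0.082 -0.037  0.083]
0.1 37 [-0.077 -0.053  0.104]
0.115 5 [-0.074 -0.054  0.119]
0.13 3 [-0.077 -0.055  0.139]
0.165 2 [-0.093 -0.035  0.174]
0.185 4 [-0.083 -0.059  0.194]
```

>>> arm_command(
  rows=[
    {"fingers": -0.8, "x": 0, "y": 0, "z": 0, "ax": 0, "ay": 0, "az": 0},
    {"fingers": -0.8, "x": 0, "y": 0, "z": 0, "ax": 0, "ay": 0, "az": 0},
    {"fingers": -0.8, "x": 0, "y": 0, "z": 0, "ax": 0, "ay": 0, "az": 0},
    {"fingers": -0.8, "x": 0, "y": 0, "z": 0, "ax": 0, "ay": 0, "az": 0},
    {"fingers": -0.8, "x": 0, "y": 0, "z": 0, "ax": 0, "ay": 0, "az": 0},
  ],
  grip_force=80,
)

```text
clock: 17.52
tcp_pos: [0.4482, 0.1731, 0.1811]
orientation: [3.009, 0.774, -0.183]
contact_force: [-1.3, -0.7, 1.2]
grip_width: 0.0205
gripper_force: 78.1
```

>>> arm_command(
  rows=[
    {"fingers": -0.8, "x": 0, "y": 0, "z": -0.008, "ax": 0, "ay": 0, "az": 0},
    {"fingers": -0.8, "x": 0, "y": 0, "z": -0.007, "ax": 0, "ay": 0, "az": 0},
    {"fingers": -0.8, "x": 0, "y": 0, "z": 0, "ax": 0, "ay": 0, "az": 0},
    {"fingers": -0.8, "x": 0, "y": 0, "z": 0, "ax": 0, "ay": 0, "az": 0},
  ],
)

```text
clock: 17.85
tcp_pos: [0.4508, 0.1744, 0.1963]
orientation: [3.008, 0.775, -0.182]
contact_force: [-0.6, -0.3, -0.5]
grip_width: 0.0201
gripper_force: 78.2
```

```bash
python3 -c "
from h import *;show()"
```

```text
t 17.85 rackpos [-81.7 -62.  196.3] F [-0.6 -0.  -0.5] w 20.1 78.2 
q [-1.133  0.368  0.794  2.019 -0.289  1.001 -1.252]
tool axes in rack:
 [[ 0.993  0.    -0.12 ]
 [ 0.    -1.     0.   ]
 [-0.12  -0.    -0.993]]
```

>>> arm_command(
  rows=[
    {"fingers": -0.8, "x": -0.0083, "y": 0, "z": 0.0011, "ax": 0, "ay": 0, "az": 0},
    {"fingers": -0.8, "x": -0.0083, "y": 0, "z": 0.001, "ax": 0, "ay": 0, "az": 0},
    {"fingers": -0.8, "x": -0.0083, "y": 0, "z": 0.001, "ax": 0, "ay": 0, "az": 0},
    {"fingers": -0.8, "x": -0.0083, "y": 0, "z": 0.001, "ax": 0, "ay": 0, "az": 0},
    {"fingers": -0.8, "x": -0.0083, "y": 0, "z": 0.001, "ax": 0, "ay": 0, "az": 0},
    {"fingers": -0.8, "x": -0.0083, "y": 0, "z": 0.001, "ax": 0, "ay": 0, "az": 0},
    {"fingers": -0.8, "x": 0, "y": 0, "z": 0, "ax": 0, "ay": 0, "az": 0},
  ],
)

```text
clock: 18.43
tcp_pos: [0.4044, 0.1488, 0.1955]
orientation: [3.009, 0.773, -0.187]
contact_force: [0.3, -0.4, -0.6]
grip_width: 0.0204
gripper_force: 78.2
```

Run:
```python
from pose import *
show()
# simulate path from here to the mug approach by local IK steps
o,R=state(); q=o["joints"].copy()
mug=np.array([.466,-.2325,.095])
m,hd=M(55,13)
tg=mug-hd*.098+[0,0,.08]
from scipy.spatial.transform import Slerp
via=[(o["tcp_pos"],R),(np.array([.43,-.02,.30]),R),(np.array([.43,-.2,.30]),Ro.from_matrix(M(45,60)[0])),(tg+[0,0,.08],Ro.from_matrix(m)),(tg,Ro.from_matrix(m)),(tg-[0,0,.075],Ro.from_matrix(m))]
for (p0,r0),(p1,r1) in zip(via,via[1:]):
    S=Slerp([0,1],Ro.concatenate([r0,r1]))
    for k in np.linspace(.1,1,10):
        T=S(k); pos=p0+(p1-p0)*k; q1=q
        f=lambda v:np.r_[(fk(v,PP,True)[0][-1]-pos)*5,((fk(v,PP,True)[1]*ROLL).inv()*T).as_rotvec(),.01*(v-q)]
        s=least_squares(f,np.clip(q,LO+1e-3,HI-1e-3),bounds=(LO,HI)); err=abs(s.fun[:6]).max(); q=s.x
    pts=fk(q,PP,True)[0]
    print(p1.round(3),"err",err.round(3),q.round(2),np.round(pts[1:3],2).tolist())
```

```text
t 18.43 rackpos [-134.6  -62.1  195.5] F [ 0.1 -0.5 -0.6] w 20.4 78.2 
q [-1.196  0.269  0.828  2.132 -0.223  0.962 -1.302]
tool axes in rack:
 [[ 0.992 -0.    -0.123]
 [-0.    -1.     0.001]
 [-0.123 -0.001 -0.992]]
[ 0.43 -0.02  0.3 ] err 0.0 [-1.04  0.09  1.    2.03 -0.01  1.17 -1.1 ] [[0.05, 0.04, 0.81], [0.46, -0.0, 0.6]]
[ 0.43 -0.2   0.3 ] err 0.0 [-0.54  0.19  1.28  2.1  -0.79  1.16  0.35] [[0.1, 0.03, 0.8], [0.32, -0.31, 0.56]]
[ 0.41  -0.313  0.255] err 0.0 [ 0.63  0.73  0.52  1.86 -1.18  1.92  1.07] [[0.25, -0.24, 0.67], [0.24, -0.55, 0.32]]
[ 0.41  -0.313  0.175] err 0.0 [ 0.66  0.86  0.49  1.85 -1.2   1.87  1.19] [[0.28, -0.28, 0.62], [0.24, -0.55, 0.24]]
[ 0.41  -0.313  0.1  ] err 0.0 [ 0.68  1.    0.46  1.82 -1.22  1.83  1.28] [[0.3, -0.31, 0.56], [0.24, -0.55, 0.17]]
```

```bash
cat >> pose.py <<'E'
def tool(d):
    o,R=state(); return R.inv().apply(d).round(4)
def turn(T):
    o,R=state(); return np.degrees((R.inv()*Ro.from_matrix(T)).as_rotvec()).round(2)
E
python3 -c "
from pose import *
print(tool([.006,-.399,0]),tool([0,0,.105]))"
```

```text
[-0.1858  0.3524  0.0227] [-1.300e-02 -1.000e-04 -1.042e-01]
```

>>> arm_command(
  rows=[
    {"fingers": -0.8, "x": -0.003, "y": 0, "z": -0.02, "ax": 0, "ay": 0, "az": 0},
    {"fingers": -0.8, "x": -0.003, "y": 0, "z": -0.028, "ax": 0, "ay": 0, "az": 0},
    {"fingers": -0.8, "x": -0.003, "y": 0, "z": -0.028, "ax": 0, "ay": 0, "az": 0},
    {"fingers": -0.8, "x": -0.004, "y": 0, "z": -0.028, "ax": 0, "ay": 0, "az": 0},
    {"fingers": -0.8, "x": -0.01, "y": 0.02, "z": 0.001, "ax": 0, "ay": 0, "az": 0},
    {"fingers": -0.8, "x": -0.015, "y": 0.03, "z": 0.002, "ax": 0, "ay": 0, "az": 0},
    {"fingers": -0.8, "x": -0.015, "y": 0.03, "z": 0.002, "ax": 0, "ay": 0, "az": 0},
    {"fingers": -0.8, "x": -0.015, "y": 0.03, "z": 0.002, "ax": 0, "ay": 0, "az": 0},
    {"fingers": -0.8, "x": -0.015, "y": 0.03, "z": 0.002, "ax": 0, "ay": 0, "az": -3},
  ],
)

```text
clock: 19.18
tcp_pos: [0.4118, -0.0084, 0.3002]
orientation: [2.99, 0.854, -0.184]
contact_force: [1.2, -0.3, -1.0]
grip_width: 0.0204
gripper_force: 78.5
```

```bash
python3 -c "
from pose import *
show(); o,_=state(); print(o['tcp_pos'],tool(np.array([.41,-.25,.3])-o['tcp_pos']))"
```

```text
t 19.18 rackpos [-204.  -203.3  300.2] F [ 0.9 -0.9 -1. ] w 20.4 78.5 
q [-1.146 -0.003  1.016  2.063  0.049  1.193 -1.166]
tool axes in rack:
 [[ 0.991  0.052 -0.121]
 [ 0.053 -0.999  0.001]
 [-0.12  -0.007 -0.993]]
[ 0.41176258 -0.00841009  0.30023759] [-0.1282  0.2043  0.0143]
```

>>> arm_command(
  rows=[
    {"fingers": -0.8, "x": -0.018, "y": 0.029, "z": 0.002, "ax": 0, "ay": 0, "az": 0},
    {"fingers": -0.8, "x": -0.018, "y": 0.029, "z": 0.002, "ax": 0, "ay": 0, "az": 0},
    {"fingers": -0.8, "x": -0.018, "y": 0.029, "z": 0.002, "ax": 0, "ay": 0, "az": 0},
    {"fingers": -0.8, "x": -0.018, "y": 0.029, "z": 0.002, "ax": 0, "ay": 0, "az": 0},
    {"fingers": -0.8, "x": -0.018, "y": 0.029, "z": 0.002, "ax": 0, "ay": 0, "az": 0},
    {"fingers": -0.8, "x": -0.018, "y": 0.029, "z": 0.002, "ax": 0, "ay": 0, "az": 0},
    {"fingers": -0.8, "x": -0.018, "y": 0.029, "z": 0.002, "ax": 0, "ay": 0, "az": 0},
    {"fingers": -0.8, "x": 0, "y": 0, "z": 0, "ax": 0, "ay": 0, "az": -7},
    {"fingers": -0.8, "x": 0, "y": 0, "z": 0, "ax": 0, "ay": 0, "az": -7},
    {"fingers": -0.8, "x": 0, "y": 0, "z": 0, "ax": 0, "ay": 0, "az": -7},
  ],
)

```text
clock: 20.02
tcp_pos: [0.4109, -0.2474, 0.3002]
orientation: [2.801, 1.398, -0.192]
contact_force: [-0.0, 0.9, -1.2]
grip_width: 0.0201
gripper_force: 78.5
```

```bash
python3 -c "
from pose import *
show(); o,_=state(); print(o['tcp_pos'],tool(np.array([.41,-.25,.3])-o['tcp_pos']), turn(M(55,90)[0]),turn(M(55,13)[0]))"
```

```text
t 20.02 rackpos [-320.1 -412.2  300.2] F [ 0.4  0.8 -1.2] w 20.1 78.5 
q [-0.563  0.21   1.074  1.955 -0.088  1.152 -0.099]
tool axes in rack:
 [[ 0.905  0.407 -0.122]
 [ 0.41  -0.912 -0.   ]
 [-0.112 -0.05  -0.992]]
[ 0.41091481 -0.24735326  0.30019075] [-0.0026  0.0009  0.0004] [-2.98  6.37 -1.94] [-1.23 83.35 -3.69]
```

>>> arm_command(
  rows=[
    {"fingers": -0.8, "x": 0, "y": 0, "z": 0, "ax": -0.1, "ay": 5, "az": -0.3},
    {"fingers": -0.8, "x": 0, "y": 0, "z": 0, "ax": -0.1, "ay": 7, "az": -0.3},
    {"fingers": -0.8, "x": 0, "y": 0, "z": 0, "ax": -0.1, "ay": 7, "az": -0.3},
    {"fingers": -0.8, "x": 0, "y": 0, "z": 0, "ax": -0.1, "ay": 7, "az": -0.3},
    {"fingers": -0.8, "x": 0, "y": 0, "z": 0, "ax": -0.1, "ay": 7, "az": -0.3},
    {"fingers": -0.8, "x": 0, "y": 0, "z": 0, "ax": -0.1, "ay": 7, "az": -0.3},
    {"fingers": -0.8, "x": 0, "y": 0, "z": 0, "ax": -0.1, "ay": 7, "az": -0.3},
  ],
)

```text
clock: 20.6
tcp_pos: [0.4117, -0.2473, 0.3014]
orientation: [-2.372, -1.206, -0.871]
contact_force: [0.1, 1.8, -1.2]
grip_width: 0.0203
gripper_force: 78.5
```

```bash
python3 -c "
from pose import *
show(); o,_=state(); print(o['tcp_pos'], turn(M(55,13)[0]))"
```

```text
t 20.6 rackpos [-319.4 -412.6  301.4] F [ 1.   1.6 -1.2] w 20.3 78.5 
q [ 0.087  0.325  0.91   2.011 -0.911  1.418  0.766]
tool axes in rack:
 [[ 0.687  0.431  0.585]
 [ 0.312 -0.902  0.299]
 [ 0.656 -0.023 -0.754]]
[ 0.41171563 -0.24733793  0.30138445] [-0.19 35.97 -1.47]
```

```bash
python3 -c "
from pose import *
print(tool([0,-.066,-.055]))"
```

```text
[-0.076   0.0397  0.0056]
```

>>> arm_command(
  rows=[
    {"fingers": -0.8, "x": -0.019, "y": 0.01, "z": 0.0014, "ax": 0, "ay": 0, "az": 0},
    {"fingers": -0.8, "x": -0.019, "y": 0.01, "z": 0.0014, "ax": 0, "ay": 0, "az": 0},
    {"fingers": -0.8, "x": -0.019, "y": 0.01, "z": 0.0014, "ax": 0, "ay": 0, "az": 0},
    {"fingers": -0.8, "x": -0.019, "y": 0.01, "z": 0.0014, "ax": 0, "ay": 0, "az": 0},
    {"fingers": -0.8, "x": 0, "y": 0, "z": 0, "ax": 0, "ay": 6, "az": -0.3},
    {"fingers": -0.8, "x": 0, "y": 0, "z": 0, "ax": 0, "ay": 6, "az": -0.3},
    {"fingers": -0.8, "x": 0, "y": 0, "z": 0, "ax": 0, "ay": 6, "az": -0.3},
    {"fingers": -0.8, "x": 0, "y": 0, "z": 0, "ax": 0, "ay": 6, "az": -0.3},
    {"fingers": -0.8, "x": 0, "y": 0, "z": 0, "ax": 0, "ay": 6, "az": -0.2},
  ],
)

```text
clock: 21.35
tcp_pos: [0.4111, -0.3135, 0.2453]
orientation: [-1.946, -1.012, -1.381]
contact_force: [0.1, 0.2, -0.4]
grip_width: 0.0205
gripper_force: 78.5
```

Run:
```python
from pose import *
show(); o,R=state(); p=o['tcp_pos']; print(p, turn(M(55,13)[0]), "ztool",R.apply([0,0,1]).round(3))
from bench import r
for n in("scene","top"):
    f=r.grab_frame(n); np.savez(n+"4.npz",**f)
    u,v=proj(f,[p])[0].astype(int); print(n,u,v)
f=load("scene4.npz");g=load("top4.npz")
a=cv2.resize(f["frame"][120:250,320:450],None,fx=3,fy=3,interpolation=cv2.INTER_CUBIC)
b=cv2.resize(g["frame"][150:280,340:470],None,fx=3,fy=3,interpolation=cv2.INTER_CUBIC)
cv2.imwrite("pics/c4.png",np.hstack([a,b])[:,:,::-1])
```

```text
t 21.35 rackpos [-351.9 -470.3  245.3] F [ 0.2  0.1 -0.4] w 20.5 78.5 
q [ 0.598  0.733  0.628  1.902 -1.2    1.851  1.185]
tool axes in rack:
 [[ 0.296  0.444  0.846]
 [ 0.139 -0.896  0.422]
 [ 0.945 -0.007 -0.327]]
[ 0.41107826 -0.3135207   0.24525325] [-0.32  6.09 -0.33] ztool [ 0.537  0.777 -0.327]
scene 412 158
top 425 242
```

View pics/c4.png

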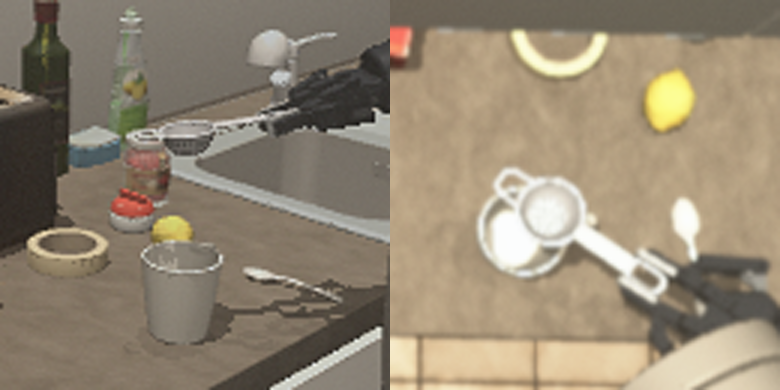

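The strainer is level-ish in the gripper over the mug (top crop 550,210, mug mouth 520,235). The ear is hidden beneath it, around (590,218). Next I measure the bowl's position and the handle's slope from the depth.

```bash
cat > meas.py <<'E'
from pose import *
def meas(files=("scene4.npz","top4.npz"),zlo=.19,zhi=.29):
    o,R=state(); p=o["tcp_pos"]; z=R.apply([0,0,1]); hd=z.copy();hd[2]=0;hd/=np.linalg.norm(hd); lat=np.array([-hd[1],hd[0],0])
    for n in files:
        f=load(n); q=cloud(f)-p; s=q@hd; l=q@lat; h=q[...,2]
        m=(f["frame"].min(2)>85)&(s>.022)&(s<.18)&(abs(l)<.04)&(q[...,2]+p[2]>zlo)&(q[...,2]+p[2]<zhi)
        S,L,H=s[m],l[m],h[m]
        print(n,m.sum(),"s",S.min().round(3),S.max().round(3))
        for a in np.arange(.02,.17,.01):
            k=(S>a)&(S<a+.01)
            if k.sum()>1: print(" s%.3f n%d lat[%.3f %.3f %.3f] h[%.3f %.3f]"%(a+.005,k.sum(),L[k].min(),np.median(L[k]),L[k].max(),np.percentile(H[k],10),H[k].max()))
        k=(S>.03)&(S<.058); print(" handle",np.polyfit(S[k],H[k],1).round(3),np.polyfit(S[k],L[k],1).round(3))
if __name__=="__main__":
    meas()
    for n in("scene4.npz","top4.npz"):
        f=load(n);P=cloud(f); m=(P[...,2]>.086)&(P[...,2]<.105)&(np.hypot(P[...,0]-.466,P[...,1]+.2325)<.06); q=P[m]
        o=least_squares(lambda v:np.hypot(q[:,0]-v[0],q[:,1]-v[1])-v[2],[.466,-.2325,.042],loss="soft_l1",f_scale=.002); print(n,m.sum(),o.x.round(4),q[:,2].max().round(4))
E
python3 meas.py
```

```text
scene4.npz 174 s 0.023 0.154
 s0.025 n6 lat[-0.001 0.002 0.009] h[0.001 0.006]
 s0.035 n6 lat[-0.003 0.002 0.007] h[0.002 0.004]
 s0.045 n6 lat[-0.004 0.005 0.009] h[0.000 0.003]
 s0.055 n7 lat[-0.004 0.004 0.011] h[0.000 0.002]
 s0.065 n8 lat[-0.008 0.004 0.011] h[-0.002 0.000]
 s0.075 n15 lat[-0.021 -0.008 0.015] h[-0.009 0.000]
 s0.085 n27 lat[-0.029 -0.018 0.026] h[-0.017 -0.002]
 s0.095 n26 lat[-0.030 -0.024 0.029] h[-0.019 -0.004]
 s0.105 n24 lat[-0.029 -0.022 0.028] h[-0.018 -0.004]
 s0.115 n18 lat[-0.026 0.014 0.027] h[-0.022 -0.004]
 s0.125 n11 lat[-0.020 0.005 0.024] h[-0.015 -0.004]
 s0.135 n10 lat[-0.015 -0.003 0.014] h[-0.010 -0.007]
 s0.145 n5 lat[-0.012 0.008 0.015] h[-0.011 -0.009]
 s0.155 n5 lat[-0.008 0.005 0.010] h[-0.012 -0.009]
 handle [-0.09   0.006] [ 0.082 -0.001]
top4.npz 564 s 0.022 0.153
 s0.025 n20 lat[-0.007 0.000 0.008] h[0.001 0.007]
 s0.035 n25 lat[-0.007 0.001 0.008] h[0.000 0.009]
 s0.045 n23 lat[-0.008 0.000 0.008] h[-0.001 0.008]
 s0.055 n24 lat[-0.008 -0.000 0.008] h[-0.002 0.004]
 s0.065 n25 lat[-0.009 -0.000 0.007] h[-0.003 0.004]
 s0.075 n53 lat[-0.020 -0.001 0.019] h[-0.018 0.002]
 s0.085 n81 lat[-0.028 -0.005 0.027] h[-0.026 0.000]
 s0.095 n85 lat[-0.030 -0.007 0.029] h[-0.028 -0.000]
 s0.105 n82 lat[-0.031 -0.004 0.030] h[-0.029 -0.002]
 s0.115 n69 lat[-0.028 -0.004 0.026] h[-0.028 -0.004]
 s0.125 n43 lat[-0.019 -0.002 0.021] h[-0.017 -0.003]
 s0.135 n13 lat[-0.015 -0.011 0.013] h[-0.012 -0.004]
 s0.145 n13 lat[-0.014 0.005 0.013] h[-0.010 -0.002]
 s0.155 n8 lat[-0.007 0.001 0.008] h[-0.011 -0.006]
 handle [-0.148  0.009] [-0.036  0.002]
scene4.npz 130 [ 0.4661 -0.2309  0.0422] 0.0944
top4.npz 86 [ 0.4667 -0.2324  0.042 ] 0.0989
```

>>> arm_command(
  rows=[
    {"fingers": -0.8, "x": 0, "y": 0, "z": 0, "ax": -0.3, "ay": 5.8, "az": -0.3},
    {"fingers": -0.8, "x": 0, "y": 0, "z": 0, "ax": 0, "ay": 0, "az": 0},
    {"fingers": -0.8, "x": 0, "y": 0, "z": 0, "ax": 0, "ay": 0, "az": 0},
  ],
)

```text
clock: 21.7
tcp_pos: [0.4111, -0.3128, 0.245]
orientation: [-1.865, -0.97, -1.462]
contact_force: [-0.4, 0.4, 0.5]
grip_width: 0.0201
gripper_force: 78.7
```

Run:
```python
from meas import *
from bench import r
for n in("scene","top"): np.savez(n+"5.npz",**r.grab_frame(n))
meas(("top5.npz","scene5.npz"))
o,R=state(); p=o["tcp_pos"]; z=R.apply([0,0,1]); hd=z*[1,1,0]; hd/=np.linalg.norm(hd); y=R.apply([0,1,0])
print(p,"z",z.round(3),"y",y.round(3),o["joints"].round(2))
t=np.array([.4667,-.2327,0])-hd*.1005-p; t[2]=0; print("horizontal",t.round(4),tool(t)); print("down .1",tool([0,0,-.1]))
```

```text
top5.npz 580 s 0.022 0.153
 s0.025 n20 lat[-0.006 0.002 0.009] h[0.004 0.010]
 s0.035 n23 lat[-0.007 0.001 0.008] h[0.003 0.010]
 s0.045 n24 lat[-0.008 0.001 0.008] h[0.003 0.008]
 s0.055 n23 lat[-0.007 0.001 0.009] h[0.003 0.009]
 s0.065 n25 lat[-0.008 0.001 0.008] h[0.004 0.010]
 s0.075 n58 lat[-0.022 -0.002 0.020] h[-0.010 0.008]
 s0.085 n82 lat[-0.028 -0.005 0.028] h[-0.019 0.007]
 s0.095 n87 lat[-0.028 -0.004 0.030] h[-0.020 0.009]
 s0.105 n86 lat[-0.030 -0.005 0.030] h[-0.020 0.009]
 s0.115 n72 lat[-0.028 -0.005 0.027] h[-0.019 0.011]
 s0.125 n45 lat[-0.020 -0.001 0.018] h[-0.009 0.007]
 s0.135 n13 lat[-0.015 -0.011 0.015] h[0.000 0.005]
 s0.145 n13 lat[-0.014 0.004 0.013] h[0.002 0.006]
 s0.155 n9 lat[-0.008 -0.001 0.007] h[0.001 0.005]
 handle [0.036 0.004] [ 0.024 -0.   ]
scene5.npz 159 s 0.022 0.153
 s0.025 n6 lat[-0.005 0.001 0.007] h[0.002 0.003]
 s0.035 n6 lat[-0.009 0.001 0.008] h[0.001 0.003]
 s0.045 n7 lat[-0.008 0.006 0.009] h[0.001 0.003]
 s0.055 n6 lat[0.000 0.007 0.013] h[0.000 0.002]
 s0.065 n6 lat[0.001 0.006 0.009] h[0.001 0.002]
 s0.075 n18 lat[-0.019 -0.008 0.022] h[-0.007 0.002]
 s0.085 n20 lat[-0.027 -0.016 0.031] h[-0.010 0.002]
 s0.095 n22 lat[-0.028 -0.021 0.030] h[-0.011 0.002]
 s0.105 n19 lat[-0.029 -0.021 0.036] h[-0.012 0.004]
 s0.115 n23 lat[-0.026 0.017 0.030] h[-0.016 0.003]
 s0.125 n11 lat[-0.017 -0.000 0.024] h[-0.013 0.002]
 s0.135 n7 lat[-0.011 0.013 0.015] h[-0.001 0.002]
 s0.145 n6 lat[-0.014 0.007 0.018] h[-0.003 0.001]
 s0.155 n2 lat[-0.006 0.001 0.009] h[0.000 0.001]
 handle [-0.03   0.003] [ 0.24  -0.007]
[ 0.41152276 -0.31261953  0.24600573] z [ 0.556  0.797 -0.237] y [ 0.82  -0.572 -0.001] [ 0.67  0.76  0.54  1.9  -1.22  1.89  1.2 ]
horizontal [-0.0023 -0.0025  0.    ] [-0.0008 -0.0004 -0.0033]
down .1 [-0.0971  0.0001  0.0237]
```

>>> arm_command(
  rows=[
    {"fingers": -0.8, "x": -0.02, "y": 0, "z": 0.003, "ax": 0, "ay": 0, "az": 0},
    {"fingers": -0.8, "x": -0.025, "y": 0, "z": 0.005, "ax": 0, "ay": 0, "az": 0},
    {"fingers": -0.8, "x": -0.025, "y": 0, "z": 0.006, "ax": 0, "ay": 0, "az": 0},
    {"fingers": -0.8, "x": -0.025, "y": 0, "z": 0.006, "ax": 0, "ay": 0, "az": 0},
    {"fingers": -0.8, "x": -0.015, "y": 0, "z": 0.003, "ax": 0, "ay": 0, "az": 0},
    {"fingers": -0.8, "x": -0.008, "y": 0, "z": 0.002, "ax": 0, "ay": 0, "az": 0},
    {"fingers": -0.8, "x": 0, "y": 0, "z": 0, "ax": 0, "ay": 0, "az": 0},
    {"fingers": -0.8, "x": 0, "y": 0, "z": 0, "ax": 0, "ay": 0, "az": 0},
  ],
)

```text
clock: 22.47
tcp_pos: [0.4095, -0.3152, 0.1256]
orientation: [-1.862, -0.971, -1.465]
contact_force: [0.1, -1.1, -0.4]
grip_width: 0.0201
gripper_force: 78.6
```

```bash
cat > m2.py <<'E'
from meas import *
from bench import r
f=r.grab_frame("top"); np.savez("top6.npz",**f)
o,R=state(); p=o["tcp_pos"]; z=R.apply([0,0,1]); hd=z*[1,1,0]; hd/=np.linalg.norm(hd)
P=cloud(f); rr=np.hypot(P[...,0]-.466,P[...,1]+.2325)
m=(P[...,2]>.084)&(P[...,2]<.104)&(rr<.055)&(rr>.03); q=P[m]
c=least_squares(lambda v:np.hypot(q[:,0]-v[0],q[:,1]-v[1])-v[2],[.466,-.2325,.042],loss="soft_l1",f_scale=.002); print("mug top",m.sum(),c.x.round(4))
print(p,"z",z.round(3),o["joints"].round(2),"F",o["contact_force"].round(1))
t=np.array([.4667,-.2327,0])-hd*.1005-p; t[2]=0; print("horizontal",t.round(4),tool(t),"down 10",tool([0,0,-.01]))
E
python3 m2.py
python3 - <<'E'
import sys; sys.path.insert(0,".")
from meas import meas
import os; os.chdir("."); meas(("top6.npz",),.10,.14)
E
```

```text
mug top 144 [ 0.4668 -0.233   0.0422]
[ 0.4095343  -0.31541505  0.12594128] z [ 0.556  0.797 -0.235] [ 0.71  0.97  0.48  1.88 -1.25  1.82  1.38] F [0.5 0.5 0.3]
horizontal [-0.0003  0.0003  0.    ] [ 0.     -0.0004  0.    ] down 10 [-0.0097  0.      0.0024]
top6.npz 473 s 0.023 0.154
 s0.025 n16 lat[-0.008 0.000 0.008] h[0.002 0.007]
 s0.035 n19 lat[-0.007 0.001 0.008] h[0.003 0.011]
 s0.045 n19 lat[-0.008 0.001 0.008] h[0.003 0.009]
 s0.055 n19 lat[-0.007 -0.000 0.008] h[0.001 0.008]
 s0.065 n19 lat[-0.007 0.000 0.008] h[0.002 0.008]
 s0.075 n42 lat[-0.020 -0.001 0.019] h[-0.009 0.007]
 s0.085 n67 lat[-0.028 -0.006 0.026] h[-0.018 0.009]
 s0.095 n72 lat[-0.028 -0.004 0.030] h[-0.020 0.008]
 s0.105 n69 lat[-0.029 -0.003 0.029] h[-0.020 0.008]
 s0.115 n60 lat[-0.027 -0.004 0.028] h[-0.019 0.009]
 s0.125 n39 lat[-0.023 -0.001 0.021] h[-0.011 0.008]
 s0.135 n12 lat[-0.014 0.005 0.019] h[0.001 0.008]
 s0.145 n11 lat[-0.014 -0.000 0.013] h[0.001 0.008]
 s0.155 n9 lat[-0.006 0.002 0.011] h[0.002 0.007]
 handle [-0.075  0.008] [-0.016  0.001]
```

>>> arm_command(
  rows=[
    {"fingers": -0.8, "x": -0.006, "y": 0, "z": 0.0015, "ax": 0, "ay": 0, "az": 0},
    {"fingers": -0.8, "x": -0.006, "y": 0, "z": 0.0015, "ax": 0, "ay": 0, "az": 0},
    {"fingers": -0.8, "x": -0.006, "y": 0, "z": 0.0015, "ax": 0, "ay": 0, "az": 0},
    {"fingers": -0.8, "x": -0.004, "y": 0, "z": 0.001, "ax": 0, "ay": 0, "az": 0},
    {"fingers": -0.8, "x": -0.002, "y": 0, "z": 0.0005, "ax": 0, "ay": 0, "az": 0},
    {"fingers": -0.8, "x": 0, "y": 0, "z": 0, "ax": 0, "ay": 0, "az": 0},
    {"fingers": -0.8, "x": 0, "y": 0, "z": 0, "ax": 0, "ay": 0, "az": 0},
  ],
)

```text
clock: 23.1
tcp_pos: [0.4091, -0.3149, 0.0999]
orientation: [-1.862, -0.968, -1.466]
contact_force: [-0.4, 0.1, -0.8]
grip_width: 0.0202
gripper_force: 78.6
```

>>> arm_command(
  rows=[
    {"fingers": -0.8, "x": -0.001, "y": 0, "z": 0.0002, "ax": 0, "ay": 0, "az": 0},
    {"fingers": -0.8, "x": -0.001, "y": 0, "z": 0.0003, "ax": 0, "ay": 0, "az": 0},
    {"fingers": -0.8, "x": 0, "y": 0, "z": 0, "ax": 0, "ay": 0, "az": 0},
  ],
)

```text
clock: 23.35
tcp_pos: [0.4092, -0.3149, 0.0979]
orientation: [-1.862, -0.969, -1.466]
contact_force: [-1.0, 0.1, -0.0]
grip_width: 0.0201
gripper_force: 78.6
```

>>> arm_command(
  rows=[
    {"fingers": -0.8, "x": -0.001, "y": 0, "z": 0.0002, "ax": 0, "ay": 0, "az": 0},
    {"fingers": -0.8, "x": 0, "y": 0, "z": 0, "ax": 0, "ay": 0, "az": 0},
  ],
)

```text
clock: 23.52
tcp_pos: [0.4092, -0.3149, 0.0969]
orientation: [-1.862, -0.969, -1.466]
contact_force: [0.4, 0.9, -0.4]
grip_width: 0.0202
gripper_force: 78.6
```

>>> arm_command(
  rows=[
    {"fingers": -0.8, "x": -0.001, "y": 0, "z": 0.0003, "ax": 0, "ay": 0, "az": 0},
    {"fingers": -0.8, "x": 0, "y": 0, "z": 0, "ax": 0, "ay": 0, "az": 0},
  ],
)

```text
clock: 23.68
tcp_pos: [0.4092, -0.3148, 0.0958]
orientation: [-1.862, -0.969, -1.466]
contact_force: [-0.2, -0.3, -0.8]
grip_width: 0.0203
gripper_force: 78.6
```

>>> arm_command(
  rows=[
    {"fingers": -0.8, "x": -0.001, "y": 0, "z": 0.0002, "ax": 0, "ay": 0, "az": 0},
    {"fingers": -0.8, "x": 0, "y": 0, "z": 0, "ax": 0, "ay": 0, "az": 0},
  ],
)

```text
clock: 23.85
tcp_pos: [0.4092, -0.3148, 0.0948]
orientation: [-1.862, -0.968, -1.466]
contact_force: [-0.0, 0.7, -0.9]
grip_width: 0.02
gripper_force: 78.6
```

```bash
python3 m2.py
python3 - <<'E'
import sys; sys.path.insert(0,".")
from meas import meas
import os; os.chdir("."); meas(("top6.npz",),.088,.12)
E
```

```text
mug top 234 [ 0.4668 -0.2327  0.0422]
[ 0.40920752 -0.31486159  0.09481431] z [ 0.556  0.797 -0.234] [ 0.73  1.02  0.46  1.86 -1.26  1.8   1.41] F [-0.5 -0.2 -0.6]
horizontal [-0.     -0.0003  0.    ] [-0.0001  0.0001 -0.0002] down 10 [-0.0097  0.      0.0023]
top6.npz 372 s 0.022 0.154
 s0.025 n16 lat[-0.007 0.000 0.008] h[0.004 0.009]
 s0.035 n18 lat[-0.007 0.000 0.007] h[0.003 0.009]
 s0.045 n17 lat[-0.006 0.002 0.007] h[0.002 0.012]
 s0.055 n23 lat[-0.037 -0.000 0.010] h[0.001 0.008]
 s0.065 n54 lat[-0.039 -0.004 0.029] h[-0.005 0.009]
 s0.075 n53 lat[-0.037 -0.003 0.036] h[-0.005 0.010]
 s0.085 n30 lat[-0.040 -0.018 0.039] h[-0.006 0.009]
 s0.095 n20 lat[-0.030 -0.021 0.040] h[-0.005 0.009]
 s0.105 n18 lat[-0.029 -0.024 0.040] h[-0.005 0.008]
 s0.115 n28 lat[-0.040 -0.017 0.040] h[-0.006 0.007]
 s0.125 n41 lat[-0.037 -0.004 0.038] h[-0.001 0.009]
 s0.135 n24 lat[-0.029 -0.012 0.029] h[-0.003 0.008]
 s0.145 n22 lat[-0.012 -0.001 0.015] h[-0.002 0.006]
 s0.155 n8 lat[-0.010 -0.001 0.006] h[0.001 0.007]
 handle [-0.038  0.007] [-0.048  0.002]
```

>>> arm_command(
  rows=[
    {"fingers": -0.8, "x": -0.001, "y": 0, "z": 0.0002, "ax": 0, "ay": 0, "az": 0},
    {"fingers": -0.8, "x": 0, "y": 0, "z": 0, "ax": 0, "ay": 0, "az": 0},
  ],
)

```text
clock: 24.07
tcp_pos: [0.4092, -0.3149, 0.0938]
orientation: [-1.862, -0.968, -1.466]
contact_force: [-0.2, -0.4, -0.1]
grip_width: 0.0207
gripper_force: 78.6
```

>>> arm_command(
  rows=[
    {"fingers": -0.8, "x": -0.001, "y": 0, "z": 0.0003, "ax": 0, "ay": 0, "az": 0},
    {"fingers": -0.8, "x": 0, "y": 0, "z": 0, "ax": 0, "ay": 0, "az": 0},
  ],
)

```text
clock: 24.23
tcp_pos: [0.4093, -0.3149, 0.0931]
orientation: [-1.861, -0.968, -1.467]
contact_force: [-0.6, 0.2, 2.3]
grip_width: 0.0205
gripper_force: 78.7
```

>>> arm_command(
  rows=[
    {"fingers": -0.8, "x": 0, "y": 0, "z": 0, "ax": 0, "ay": 0, "az": 0},
    {"fingers": -0.45, "x": 0, "y": 0, "z": 0, "ax": 0, "ay": 0, "az": 0},
    {"fingers": -0.3, "x": 0, "y": 0, "z": 0, "ax": 0, "ay": 0, "az": 0},
    {"fingers": -0.1, "x": 0, "y": 0, "z": 0, "ax": 0, "ay": 0, "az": 0},
    {"fingers": 0, "x": 0, "y": 0, "z": 0, "ax": 0, "ay": 0, "az": 0},
    {"fingers": 0, "x": 0, "y": 0, "z": 0, "ax": 0, "ay": 0, "az": 0},
  ],
  grip_force=20,
)

```text
clock: 24.73
tcp_pos: [0.4092, -0.3148, 0.0928]
orientation: [-1.862, -0.969, -1.466]
contact_force: [0.6, -0.9, -0.6]
grip_width: 0.0426
gripper_force: 0.0
```

```bash
python3 m2.py
```

```text
mug top 233 [ 0.4668 -0.2326  0.0423]
[ 0.40923192 -0.3148285   0.09279166] z [ 0.556  0.797 -0.234] [ 0.73  1.02  0.46  1.86 -1.26  1.8   1.41] F [-0.3 -0.4  0.1]
horizontal [-0.     -0.0003  0.    ] [-0.0001  0.0001 -0.0003] down 10 [-0.0097  0.      0.0023]
```

>>> arm_command(
  rows=[
    {"fingers": 0, "x": 0, "y": 0, "z": -0.01, "ax": 0, "ay": 0, "az": 0},
    {"fingers": 0, "x": 0, "y": 0, "z": -0.015, "ax": 0, "ay": 0, "az": 0},
    {"fingers": 0, "x": 0, "y": 0, "z": -0.02, "ax": 0, "ay": 0, "az": 0},
    {"fingers": 0, "x": 0.005, "y": 0, "z": -0.025, "ax": 0, "ay": 0, "az": 0},
    {"fingers": 0, "x": 0.01, "y": 0, "z": -0.025, "ax": 0, "ay": 0, "az": 0},
    {"fingers": 0, "x": 0.01, "y": 0, "z": -0.02, "ax": 0, "ay": 0, "az": 0},
    {"fingers": 0, "x": 0, "y": 0, "z": 0, "ax": 0, "ay": 0, "az": 0},
    {"fingers": 0, "x": 0, "y": 0, "z": 0, "ax": 0, "ay": 0, "az": 0},
  ],
)

```text
clock: 25.45
tcp_pos: [0.347, -0.4041, 0.1447]
orientation: [-1.866, -0.969, -1.467]
contact_force: [0.1, 0.8, -0.0]
grip_width: 0.0429
gripper_force: 0.0
```

Run:
```python
from h import *
from bench import r
show()
f=r.grab_frame("scene");g=r.grab_frame("top")
a=cv2.resize(f["frame"][150:290,205:345],None,fx=2.8,fy=2.8,interpolation=cv2.INTER_CUBIC)
a2=cv2.resize(f["frame"][170:240,345:415],(392,392),interpolation=cv2.INTER_CUBIC)
cv2.imwrite("pics/c5.png",np.hstack([a,a2])[:,:,::-1])
P=cloud(g); c=np.array([.4667,-.2327]); hd=np.array([.572,.82]); rel=P[...,:2]-c; s=rel@hd; l=rel@[-hd[1],hd[0]]
for a in np.arange(-.12,.06,.01):
    m=(s>a)&(s<a+.01)&(abs(l)<.01)&(P[...,2]>.05)&(P[...,2]<.13)
    if m.sum()>2: print("%.3f n%d z %.4f"%(a+.005,m.sum(),np.median(P[m][:,2])))
m=(s>-.13)&(s<.07)&(abs(l)<.012)&(P[...,2]>.088)&(P[...,2]<.115); print("extent s",s[m].min().round(3),s[m].max().round(3))
q=(cloud(f)-O)@Rz; gm=f["frame"].min(2)
m=(abs(q[...,1]-.062)<.02)&(q[...,0]>-.11)&(q[...,0]<-.02)&(q[...,2]>.165)&(q[...,2]<.187)&(gm>105)
print("eyes x",np.sort(q[m][:,0]).round(3))
```

```text
t 25.45 rackpos [-451.7 -518.7  144.7] F [ 0.5  0.7 -0. ] w 42.9 0.0 
q [ 0.913  0.968  0.441  1.719 -1.113  1.885  1.312]
tool axes in rack:
 [[ 0.212  0.439  0.873]
 [ 0.103 -0.899  0.426]
 [ 0.972 -0.    -0.236]]
-0.115 n11 z 0.0983
-0.105 n10 z 0.1010
-0.095 n9 z 0.0988
-0.085 n15 z 0.1001
-0.075 n18 z 0.0997
-0.065 n19 z 0.0990
-0.055 n17 z 0.0993
-0.045 n20 z 0.0987
-0.035 n24 z 0.0984
-0.025 n26 z 0.0898
-0.015 n24 z 0.0773
-0.005 n23 z 0.0760
0.005 n21 z 0.0752
0.015 n20 z 0.0780
0.025 n19 z 0.0939
0.035 n6 z 0.0645
0.045 n13 z 0.0939
0.055 n5 z 0.0964
extent s -0.116 0.053
eyes x [-0.082 -0.081 -0.081 -0.081 -0.081 -0.081 -0.081 -0.08  -0.08  -0.08
 -0.08  -0.08  -0.08  -0.079 -0.079 -0.079 -0.044 -0.043 -0.043 -0.043
 -0.043 -0.043 -0.043 -0.042 -0.041 -0.041 -0.04  -0.04  -0.04  -0.04
 -0.039]
```

View pics/c5.png

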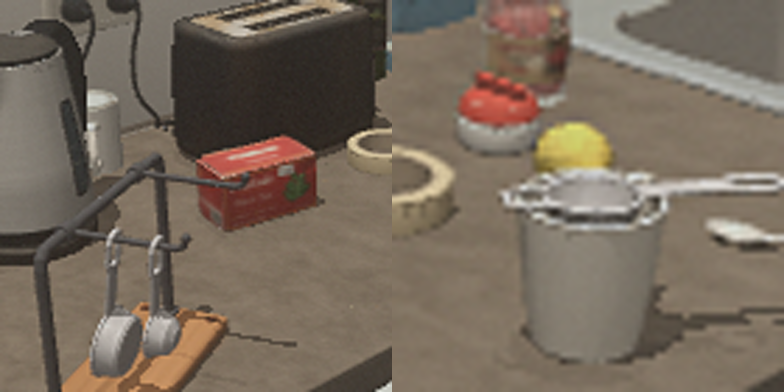

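The cup (crop 115,345) and the scoop (160,335) hang on the spare hook. The strainer sits level in the mug, with its lug at (515,195) and its handle at (690,187), both on the rim. I'm handing it in.

```bash
python3 -c "
from bench import r
print(r.hand_in())"
```

```text
the job is handed in; nothing more can be done
None
```

The cup and scoop now hang on the free hook, and the strainer sits level in the mug with its handle and lug on the rim; I handed the job in at about 25.5 s, but no verdict came back.

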